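# Change the packs in the battery charging station

### The arm

A 6-joint arm with a two-finger parallel gripper is mounted at the origin on a cart in front of the work surface, level with it; the furniture and walls round the work are solid. World frame = base frame: x ahead of the robot, y to its left, z up, the work surface at z = 0. Lengths are in m, angles in rad, forces in N, time in s.
With the tool pointing down it reaches from about 0.35 to 0.775 m from the base axis. Payload 5.5 kg.
Tool frame: the origin (TCP) lies between the finger pads; the fingertips stand 11 mm ahead of it and the grasp point (between the pads) lies 8 mm behind it (tips_ahead is the distance from the TCP to the fingertips, in m); z points along the fingers, y is the line along which they close (so a half turn about z gives the same grasp; the last joint's range is limited). The gripper opens to 85 mm and grips with 20 to 120 N. Pads are 22 mm wide; open, the fingers measure 114 mm over their backs; the gripper's body (76 mm by 85 mm) begins 54 mm behind the grasp point. The pads swing forward as they close: fully open they stand 13 mm farther back than shut.
Start: joints at [0.969, 0.313, 0.046, 1.304, 0, 1.431], TCP at [0.256, 0.515, 0.213] pointing down, gripper open.
Joint ranges: [-2.76, 2.76], [-0.86, 1.69], [-1.03, 1.26], [-2.2, 2.34], [-1.47, 1.5], [-3.14, 3.14]. Speed limits (rad/s): [2.57, 2.57, 3.14, 3.14, 3.14, 3.14].

### API

Orientations are given as a unit quaternion [w, x, y, z].
In Python, from workcell import * gives the robot as it stands. The module is installed in compiled form; this text tells all that it offers.
- The arm moves only by the tool jog_arm, never from a script. Its argument "moves" is a list of rows, each an object with "fingers": the closure, from 0 (fully open) to 1 (shut); "slide": the shift along the tool's x, y, z in mm, a list of three; "angular": the turn, a rotation vector about the tool's x, y, z in degrees, a list of three. A call has 1 to 10 rows; each row is the pose to reach, as a shift and turn from the pose commanded when the call began, along the tool's axes at that moment; what a row does not reach only later rows make up. A row lasts 1/12 s, in which the tool goes at most 41.7 mm and 7.16 degrees, less where a joint would pass 70% of its speed; a pose out of reach is approached as far as the arm can. A call with a gripper value outside its range is refused whole. The fingers move at their own pace and stop on an object; "squeeze" is the grip in N (left out, the last holds). Time passes only in rows, so rows that repeat a pose let the fingers close. It gives the time, the measured TCP pose, the force, the opening and the grip force at its end, in the units of the state.
- get_state(): the state, without advancing time (a new reading comes with each control period).
- read_camera(name): name is "scene" or "top"; returns a dict with "color" (480x640x3 uint8, red, green, blue), "fovy" (degrees; the focal length in pixels is half the picture's height over the tangent of half this angle, whatever the lens; pixels are square), "cx", "cy" (the principal point, pixels), "D" ([k1, k2, p1, p2, k3] as OpenCV has them; the pictures are not rectified), "world_from_camera" (4x4, takes a point from camera to world coordinates). Camera axes: x right, y down, z forward; pixel columns grow to the right and rows downward; lengths in m; the calibration is good to about 2 mm. A picture is of the moment at which its call begins. There is no depth.
- hand_in(): hands the job in; it is judged then, once.
Trained networks look in a picture, given as the dict that the camera call returned (one of the last four; its "shot" number tells which), for a name from the list of things; names that differ only in an ending like _2 or _b are one class to them, and where a whole thing is asked for, a point or a joint stands for the part that bears it (a point fixed in the world has none). Each returns a list of dicts, best first, with "p" (0 to 1); they miss things now and then, are a little off and sometimes report something else, mostly with a low value. They report only what shows in the picture. A call takes as long as a camera call.
- look_for(target, picture): "point" ([column, row] in pixels, amid what is visible of it).
- tip_of(target, picture): "point" ([column, row] in pixels: a listed point, or the origin of a listed thing).
The state is a dict: "clock": time; "joint_pos": joint angles; "qvel": joint speeds; "tau": joint torques, N m; "tcp_pos": TCP position; "orientation": TCP orientation; "wrist_force": force on the tool from outside, world axes, zero at the start; "ft_torque": the same for the moment, N m; "finger_gap": finger opening in m; "grip_force": force on a finger pad.
Only numpy, scipy, OpenCV 4.12 (cv2) and the standard library are available. Lean on these libraries where they do the work, as an engineer would, in place of code of your own. Each camera call takes 0.05 s, during which the arm holds its last target. There are 200 camera calls.

### The job

Change over the battery charger: switch its dial off (the hollow ring), pull the door all the way down, lay every charged pack from the bays flat in the tray and slide every discharged pack from the bench fully home into a bay of its own, contacts first. Then push the door fully shut and set the dial to two dots; the dial must stay off whenever the door is open.

Things in the scene. Friction and masses are not known exactly. Their poses are not given: they have to be found in the camera images.
- station: fixed grey charger housing at the back, 406 wide, 240 deep. Origin: on the bench below the middle bay's mouth; x points into the bays, y left, z up. Bays at y = +90, 0, -90 mm. The hood over them begins at x = 2, top at z = 90. A level deck at z = 28 runs from x = -78 into the bays, low cheeks at y = +-153. The part at y -156..-250 (front at x = -60, flat top at z = 60) carries the dial.
- bay_left (a point): mouth centre of the left bay, on its floor; axes as the station's. Bay 43 wide, 31 high, walls tapered open to 50 wide over the first 10 mm. Home means the pack's contact end touches the bay's back, 104 mm in: pack origin at x = +33, y = 0 here; the whole cap stays outside, its rear end 38 mm before the mouth; 38 mm lie between neighbouring caps.
- bay_mid (a point): the same for the middle bay
- bay_right (a point): the same for the right bay
- door (a joint): drop-down door hinged along its lower edge, 0.4 kg. 0 = shut: leans up and back on the hood, 40 degrees from level, 4 mm clear of caps that are home. 2.443 = fully open, level in front of the station, upper face 26 mm above the bench. Little friction: it falls to the side it leans to (upright at 0.873) and stays shut or open by its weight.
- door_hinge (a point): middle of the door's hinge line, 22 mm above the bench, 88 mm in front of the bay mouths; the line runs along the station's y
- door_bar (a point): middle of the round steel pull bar beyond the door's free edge: 10 mm thick, parallel to the hinge, 150 mm from it, in the door's plane, free for 60 mm either way of this point between two posts, 28 mm gap to the door's edge. Shut: 118 mm above the bench and 28 mm over the hood; open: 22 mm above the bench, towards the robot.
- dial (a joint): four-position dial on the station, vertical axis, grows clockwise seen from above. Clicks: 0 = off (hollow ring), 0.5 = one white dot, 1.0 = two dots, 1.5 = three dots, stops just beyond both ends. Let go, it snaps to the nearest click; turning takes under 0.2 N m.
- dial_grip (a point): on the dial's axis, mid-height of its finger grip, 83 mm above the bench. The grip is an upright bar 52 x 14, top 11 mm above this point, standing on a skirt of 27 mm radius whose top is 13 mm below this point. x points along the bar to its pointer end (off: 0.75 rad left of the station's x; three dots: 0.75 right).
- tray: shallow grey tray for charged packs, fixed on the bench at the right; inside 200 (x) x 170 (y) mm, floor and walls 5 thick, 28 high. Origin: centre of its underside; z up.
- pack_a: battery pack 142 x 52 x 26 mm, 0.24 kg: grey body 106 x 40 with two brass contacts on its end, then a black grip cap 36 x 52; both 26 high on one flat underside. Origin: mid-underside, 71 from either end; x runs to the contact end (cap x -71..-35, body -35..71), z up. This one is discharged and lies on the bench at the left; may be absent.
- pack_b: battery pack 142 x 52 x 26 mm, 0.24 kg: grey body 106 x 40 with two brass contacts on its end, then a black grip cap 36 x 52; both 26 high on one flat underside. Origin: mid-underside, 71 from either end; x runs to the contact end (cap x -71..-35, body -35..71), z up. This one is discharged and lies on the bench at the left; may be absent.
- pack_c: battery pack 142 x 52 x 26 mm, 0.24 kg: grey body 106 x 40 with two brass contacts on its end, then a black grip cap 36 x 52; both 26 high on one flat underside. Origin: mid-underside, 71 from either end; x runs to the contact end (cap x -71..-35, body -35..71), z up. This one is discharged and lies on the bench at the left; may be absent.
- charged_left: battery pack 142 x 52 x 26 mm, 0.24 kg: grey body 106 x 40 with two brass contacts on its end, then a black grip cap 36 x 52; both 26 high on one flat underside. Origin: mid-underside, 71 from either end; x runs to the contact end (cap x -71..-35, body -35..71), z up. This one is charged: home in the left bay at the start; may be absent.
- charged_mid: battery pack 142 x 52 x 26 mm, 0.24 kg: grey body 106 x 40 with two brass contacts on its end, then a black grip cap 36 x 52; both 26 high on one flat underside. Origin: mid-underside, 71 from either end; x runs to the contact end (cap x -71..-35, body -35..71), z up. This one is charged: home in the middle bay at the start; may be absent.
- charged_right: battery pack 142 x 52 x 26 mm, 0.24 kg: grey body 106 x 40 with two brass contacts on its end, then a black grip cap 36 x 52; both 26 high on one flat underside. Origin: mid-underside, 71 from either end; x runs to the contact end (cap x -71..-35, body -35..71), z up. This one is charged: home in the right bay at the start; may be absent.

How it is judged:
By the outcome, as a careful person would: the job done as asked, in the order asked, and still so for the second after the job is handed in, with the robot touching nothing.
Of charged_left, charged_mid, charged_right only 1 to 2 are there at a start; the rules pass over those that are not, and their reading is None.
Of pack_a, pack_b, pack_c only 2 to 3 are there at a start; the rules pass over those that are not, and their reading is None.
At some moment in a run one of pack_a, pack_b, pack_c may be knocked a few centimetres aside while the robot is not near it.
Once in a run the grip may slacken for a moment while it holds something.
It also fails if it takes over 210 s, if anything falls off the work surface, if the arm or the gripper's body presses on something with over 40 N, if the wrist force passes 120 N, or if a joint passes its speed limit or range.

## Working session

There is one attempt and no reset: what is moved stays moved. The work goes in short steps, Python scripts to look and compute and a tool call to move; the robot and the scene stay as the last step left them, time stands still between calls to the robot, and variables do not carry over. Pictures are saved under pics/ and viewed, at most 14 in all, crops included, and the job is handed in when it is done.

Besides the shell and the picture viewer there is one more tool, called after "Call:" as name(argument=value, ...), one argument or row to a line, values as JSON. jog_arm: Moves the arm, as the interface text tells. Its arguments: {"type":"object","properties":{"moves":{"type":"array","items":{"type":"object","properties":{"fingers":{"type":"number"},"slide":{"type":"array","items":{"type":"number"}},"angular":{"type":"array","items":{"type":"number"}}}}},"squeeze":{"type":"number"}},"required":["moves"]}

```bash
mkdir -p pics; python3 - <<'E'
from workcell import *
import cv2
s=get_state();print({k:(v if not hasattr(v,'round') else v) for k,v in s.items()})
for n in("scene","top"):
    p=read_camera(n);cv2.imwrite(f"pics/{n}0.png",p["color"][:,:,::-1]);print(n,p["fovy"],p["cx"],p["cy"],p["D"],p["world_from_camera"])
    for t in["pack_a","charged_left","dial_grip","door_bar","door_hinge","bay_left","bay_mid","bay_right","tray","station"]:
        print(t,[(round(d["p"],2),[round(float(v)) for v in d["point"]]) for d in tip_of(t,p)[:6]])
E
```

```text
{'clock': 0.0, 'joint_pos': array([9.69392465e-01, 3.14019714e-01, 4.49899919e-02, 1.30359386e+00,
       1.83124699e-05, 1.43122466e+00]), 'qvel': array([ 0.00074257, -0.00055211, -0.00166798,  0.00104679,  0.00053961,
       -0.0007401 ]), 'tau': array([ 2.77264953e-04, -4.80625892e+01,  2.98534155e+01,  1.94489595e-02,
       -2.23346615e-04, -9.47483159e-06]), 'tcp_pos': array([0.25589676, 0.51432165, 0.21220241]), 'orientation': array([-3.39331503e-04,  2.28869313e-01,  9.73456729e-01, -8.48321582e-04]), 'wrist_force': array([ 0.56599062,  0.51289394, -0.46751456]), 'ft_torque': array([ 5.32883540e-02, -8.28445246e-03,  7.06648469e-05]), 'grip_force': 0.0, 'finger_gap': 0.08511523618366128}
scene 43.060315114011736 330.2859821166751 232.25048077036973 [-0.20164947  0.          0.          0.          0.        ] [[ 0.9168691  -0.25141276  0.31006883  0.15220573]
 [-0.39898182 -0.6021167   0.69156994 -0.87858675]
 [ 0.01282811 -0.75779094 -0.65237132  0.94981278]
 [ 0.          0.          0.          1.        ]]
pack_a [(0.79, [308, 188]), (0.7, [224, 216]), (0.6, [265, 187]), 
[... 300 characters left out ...]
[375, 241])]
top 44.23808329806137 311.856010099917 234.02347999938902 [-0.1899265  0.         0.         0.         0.       ] [[-3.38571665e-03 -9.91597601e-01  1.29316410e-01  3.67159730e-01]
 [-9.99993873e-01  3.47233338e-03  4.44348458e-04  1.95969401e-02]
 [-8.89644554e-04 -1.29314114e-01 -9.91603282e-01  1.52176872e+00]
 [ 0.00000000e+00  0.00000000e+00  0.00000000e+00  1.00000000e+00]]
pack_a [(0.78, [201, 216]), (0.76, [208, 307]), (0.76, [185, 258])]
charged_left []
dial_grip [(0.71, [391, 193])]
door_bar [(0.83, [308, 176])]
door_hinge [(0.94, [312, 228])]
bay_left [(0.43, [311, 227])]
bay_mid [(0.22, [391, 194])]
bay_right []
tray [(0.98, [449, 284])]
station [(0.58, [311, 196])]
```

View pics/scene0.png

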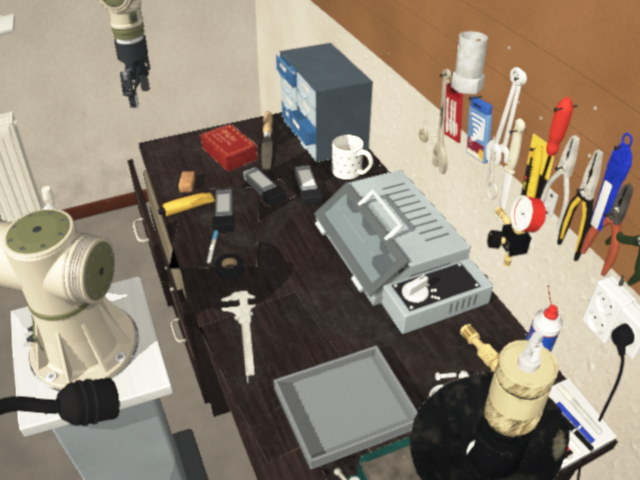

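View pics/top0.png

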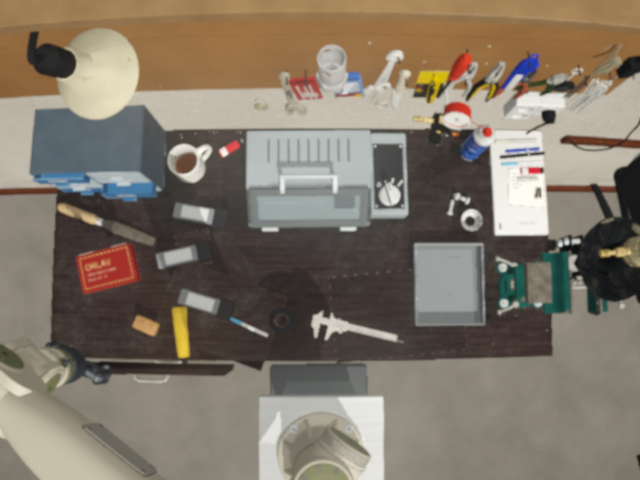

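The scene shows the door shut, three discharged packs at the left (top view near (200,214), (184,257), (205,300)) with caps to the right, the dial at (390,193), and the tray at (449,284).

```bash
cat > h.py <<'E'
import numpy as np, cv2
from workcell import *
from scipy.spatial.transform import Rotation as R
def cam(p):
    f=240/np.tan(np.radians(p["fovy"]/2)); return np.array([[f,0,p["cx"]],[0,f,p["cy"]],[0,0,1.]]),np.array(p["D"],float),np.array(p["world_from_camera"])
def w(p,px,z):
    K,D,T=cam(p); u=cv2.undistortPointsIter(np.array([[px]],float),K,D,None,None,(3,100,1e-12))[0,0]
    d=T[:3,:3]@[u[0],u[1],1]; o=T[:3,3]; return o+d*(z-o[2])/d[2]
def proj(p,X):
    K,D,T=cam(p); Ti=np.linalg.inv(T); return cv2.projectPoints(np.atleast_2d(np.array(X,float)),cv2.Rodrigues(Ti[:3,:3])[0],Ti[:3,3],K,D)[0][:,0]
def tri(pa,a,pb,b):
    A=[];B=[]
    for p,x in((pa,a),(pb,b)):
        o=cam(p)[2][:3,3]; d=w(p,x,0)-o; d/=np.linalg.norm(d); M=np.eye(3)-np.outer(d,d); A.append(M);B.append(M@o)
    return np.linalg.lstsq(np.vstack(A),np.hstack(B),rcond=None)[0]
def tw(q): # wxyz -> R
    return R.from_quat(np.roll(q,-1))
def rel(dest,yaw=None):
    """slide(mm), angular(deg) from the present pose to TCP dest, tool down with finger line (tool y) at yaw (world), mod pi"""
    s=get_state(); r=tw(s["orientation"]); sl=r.inv().apply(np.array(dest)-s["tcp_pos"])*1000
    if yaw is None: return sl.round(1)
    best=None
    for k in (0,np.pi):
        y=yaw+k; Y=np.array([np.cos(y),np.sin(y),0]);Z=np.array([0,0,-1.]);X=np.cross(Y,Z)
        v=np.degrees((r.inv()*R.from_matrix(np.c_[X,Y,Z])).as_rotvec())
        if best is None or np.linalg.norm(v)<np.linalg.norm(best): best=v
    return sl.round(1),best.round(1)
E
python3 - <<'E'
from h import *
a=read_camera("scene");b=read_camera("top")
t=lambda n,p:[d["point"] for d in tip_of(n,p)[:3]]
for n,z in(("dial_grip",.083),("door_bar",.118),("door_hinge",.022)):
    x=t(n,a)[0];y=t(n,b)[0];print(n,w(a,x,z).round(4),w(b,y,z).round(4),tri(a,x,b,y).round(4))
for n in("bay_left","bay_mid","bay_right"): print(n,w(a,t(n,a)[0],.028).round(4))
print("tray",w(a,t("tray",a)[0],0).round(4),w(b,t("tray",b)[0],0).round(4))
for p in(a,b): 
    for x in t("pack_a",p): print("pack",w(p,x,0).round(4))
c=b["color"][:,:,::-1]
i=np.hstack([cv2.resize(c[190:330,140:280],None,fx=4,fy=4,interpolation=2)[:, :],])
j=cv2.resize(c[120:240,235:415],None,fx=4,fy=4,interpolation=2)
cv2.imwrite("pics/p1.png",i);cv2.imwrite("pics/p2.png",j)
E
```

```text
dial_grip [ 0.653  -0.1806  0.083 ] [ 0.6576 -0.178   0.083 ] [ 0.6569 -0.1779  0.0792]
door_bar [0.6914 0.0217 0.118 ] [0.6939 0.0213 0.118 ] [0.6927 0.0218 0.1178]
door_hinge [0.5818 0.0304 0.022 ] [0.5778 0.0252 0.022 ] [0.5781 0.0249 0.0278]
bay_left [0.6665 0.1088 0.028 ]
bay_mid [0.67   0.0396 0.028 ]
bay_right [ 0.6671 -0.0624  0.028 ]
tray [ 0.4405 -0.3294  0.    ] [ 0.4344 -0.333   0.    ]
pack [0.3835 0.2858 0.    ]
pack [ 0.514   0.3505 -0.    ]
pack [0.6143 0.3166 0.    ]
pack [0.5115 0.3642 0.    ]
pack [0.3807 0.2937 0.    ]
pack [0.612  0.3034 0.    ]
```

View pics/p1.png

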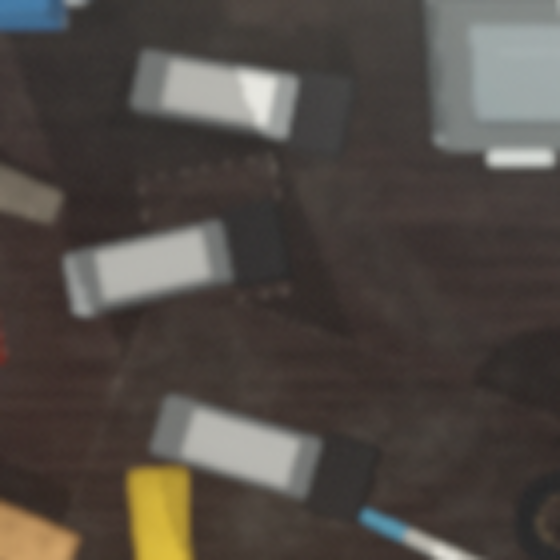

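View pics/p2.png

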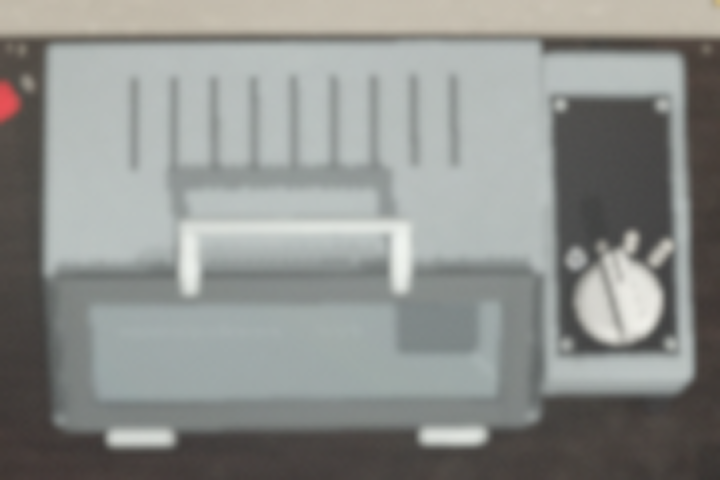

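The packs' contact ends point left, and the dial reads one dot. Through the door window a cap shows only in the right bay. Next: pack poses and the move to the dial.

```bash
python3 - <<'E'
from h import *
b=read_camera("top");K=lambda c,o:(np.array(c)/4+o)
for e,c in(((137.5,79),(294,106)),((72,286),(228,251)),((158,425),(312,469))):
    E=w(b,K(e,(140,190)),.026);C=w(b,K(c,(140,190)),.026);d=E-C;L=np.linalg.norm(d);u=d/L;M=(E+C)/2
    print("pack L",L.round(4),"yaw",np.degrees(np.arctan2(u[1],u[0])).round(1),"origin",(M-u*.018).round(4),"cap",(M-u*.071).round(4))
S=(235,120)
print("dial ptr ends",w(b,K((605,250),S),.094),w(b,K((622,335),S),.094))
print("hood back",w(b,K((48,45),S),.09),w(b,K((540,40),S),.09),"bar",w(b,K((180,228),S),.118),w(b,K((410,230),S),.118))
print("door low",w(b,K((60,425),S),.022),w(b,K((535,427),S),.022))
print(rel((.657,-.178,.15),np.radians(90+14.3)))
E
```

```text
pack L 0.105 yaw 79.9 origin [0.6147 0.3077 0.026 ] cap [0.6055 0.2555 0.026 ]
pack L 0.1042 yaw 102.5 origin [0.5075 0.3482 0.026 ] cap [0.5189 0.2964 0.026 ]
pack L 0.1034 yaw 74.6 origin [0.3849 0.2912 0.026 ] cap [0.3708 0.2401 0.026 ]
dial ptr ends [ 0.68144094 -0.16450873  0.094     ] [ 0.62791022 -0.17381291  0.094     ]
hood back [0.81598729 0.18301128 0.09      ] [ 0.81801872 -0.12734378  0.09      ] bar [0.69046228 0.09728585 0.118     ] [ 0.68868519 -0.04263102  0.118     ]
door low [0.58346254 0.17926388 0.022     ] [ 0.58108519 -0.12600729  0.022     ]
(array([-667.5, -441.7,   63.1]), array([  0. ,   0. , -40.8]))
```

Call:
jog_arm(
  moves=[
    {"fingers": 0.55,"slide": [-667,-442,0],"angular": [0,0,-41]},
    {"fingers": 0.55,"slide": [-667,-442,0],"angular": [0,0,-41]},
    {"fingers": 0.55,"slide": [-667,-442,0],"angular": [0,0,-41]},
    {"fingers": 0.55,"slide": [-667,-442,0],"angular": [0,0,-41]},
    {"fingers": 0.55,"slide": [-667,-442,0],"angular": [0,0,-41]},
    {"fingers": 0.55,"slide": [-667,-442,0],"angular": [0,0,-41]},
    {"fingers": 0.55,"slide": [-667,-442,0],"angular": [0,0,-41]},
    {"fingers": 0.55,"slide": [-667,-442,0],"angular": [0,0,-41]},
    {"fingers": 0.55,"slide": [-667,-442,0],"angular": [0,0,-41]},
    {"fingers": 0.55,"slide": [-667,-442,0],"angular": [0,0,-41]},
  ],
)

```text
clock: 2.73
tcp_pos: [0.4539, 0.1731, 0.2135]
orientation: [0.0, -0.127, 0.992, 0.0]
wrist_force: [1.5, -0.0, -0.2]
finger_gap: 0.0383
grip_force: 0.0
```

```bash
python3 - <<'E'
from h import *
print(get_state()["clock"],rel((.657,-.176,.15),np.radians(90+12)))
E
```

```text
2.7333 (array([-108.8, -388.9,   63.5]), array([0. , 0.1, 2.6]))
```

Call:
jog_arm(
  moves=[
    {"fingers": 0.55,"slide": [-109,-389,30],"angular": [0,0,2.6]},
    {"fingers": 0.55,"slide": [-109,-389,30],"angular": [0,0,2.6]},
    {"fingers": 0.55,"slide": [-109,-389,30],"angular": [0,0,2.6]},
    {"fingers": 0.55,"slide": [-109,-389,30],"angular": [0,0,2.6]},
    {"fingers": 0.55,"slide": [-109,-389,30],"angular": [0,0,2.6]},
    {"fingers": 0.55,"slide": [-109,-389,30],"angular": [0,0,2.6]},
    {"fingers": 0.55,"slide": [-109,-389,30],"angular": [0,0,2.6]},
    {"fingers": 0.55,"slide": [-109,-389,30],"angular": [0,0,2.6]},
    {"fingers": 0.55,"slide": [-109,-389,30],"angular": [0,0,2.6]},
    {"fingers": 0.55,"slide": [-109,-389,30],"angular": [0,0,2.6]},
  ],
)

```text
clock: 3.57
tcp_pos: [0.6576, -0.1778, 0.1824]
orientation: [0.0, -0.103, 0.995, -0.0]
wrist_force: [0.9, 0.6, -0.1]
finger_gap: 0.0384
grip_force: 0.0
```

```bash
python3 - <<'E'
from h import *
print(rel((.657,-.177,.086),np.radians(90+13)))
a=read_camera("scene");cv2.imwrite("pics/s2.png",cv2.resize(a["color"][200:360,330:530,::-1],None,fx=4,fy=4)[:600])
E
```

```text
(array([ 0.4,  0.9, 96.4]), array([-0. ,  0. , -1.2]))
```

View pics/s2.png

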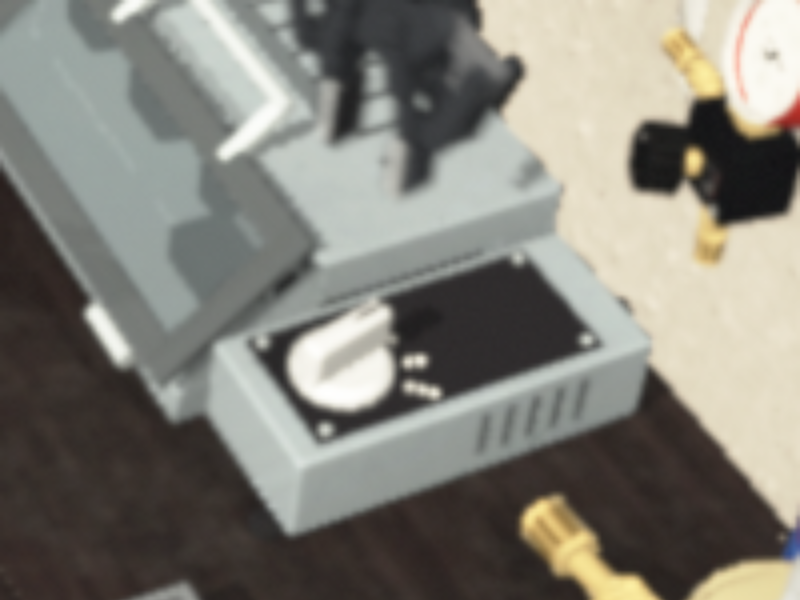

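The picture shows the dial bar at about (350,340), pointing at one dot, with the gripper above it. I'll descend, grip, turn 29° counterclockwise and release.

Call:
jog_arm(
  moves=[
    {"fingers": 0.55,"slide": [0,1,40],"angular": [0,0,-1]},
    {"fingers": 0.55,"slide": [0,1,75],"angular": [0,0,-1]},
    {"fingers": 0.55,"slide": [0,1,96],"angular": [0,0,-1]},
    {"fingers": 0.55,"slide": [0,1,96],"angular": [0,0,-1]},
    {"fingers": 1,"slide": [0,1,96],"angular": [0,0,-1]},
    {"fingers": 1,"slide": [0,1,96],"angular": [0,0,-1]},
    {"fingers": 1,"slide": [0,1,96],"angular": [0,0,-1]},
    {"fingers": 1,"slide": [0,1,96],"angular": [0,0,-1]},
    {"fingers": 1,"slide": [0,1,96],"angular": [0,0,-1]},
  ],
  squeeze=40,
)

```text
clock: 4.37
tcp_pos: [0.6573, -0.1735, 0.0892]
orientation: [0.001, -0.113, 0.994, -0.001]
wrist_force: [0.3, -0.2, 0.8]
finger_gap: 0.0002
grip_force: 0.0
```

```bash
python3 - <<'E'
from h import *
s=get_state();print(s["tcp_pos"],s["wrist_force"],s["finger_gap"],s["joint_pos"])
a=read_camera("scene");b=read_camera("top")
i=cv2.resize(a["color"][240:340,360:480,::-1],None,fx=5,fy=5)[:500];j=cv2.resize(b["color"][140:240,350:430,::-1],None,fx=5,fy=5)
cv2.imwrite("pics/s3.png",cv2.resize(np.hstack([i,j[:,:200]]),(800,500)))
E
```

```text
[ 0.65733965 -0.17353458  0.08917168] [ 0.27037667 -0.19612022  0.76694477] 0.00021278999820715226 [-3.76109667e-01  5.67866111e-01  1.32595270e-01  1.13224646e+00
  1.23822745e-04 -6.02203813e-01]
```

View pics/s3.png

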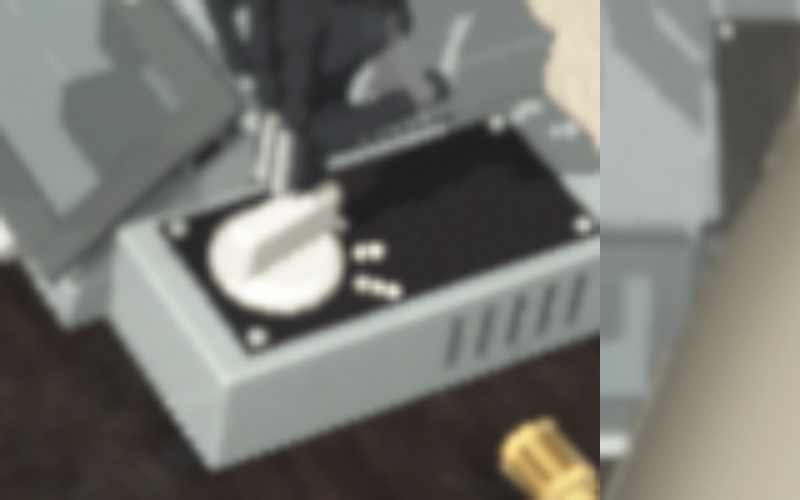

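```bash
python3 - <<'E'
from h import *
a=read_camera("scene")
s=get_state();print(s["clock"],s["tcp_pos"])
t=s["tcp_pos"];print("tip proj",proj(a,[t-[0,0,.011],t]))
for d in tip_of("dial_grip",a)[:2]: print(d["p"],d["point"],w(a,d["point"],.083))
print(w(a,(418,286),.094), w(a,(360+245/5,240+272/5),.094),w(a,(360+330/5,240+190/5),.094))
E
```

```text
4.5167 [ 0.65658423 -0.17335202  0.08798735]
tip proj [[414.96752794 287.07347972]
 [415.55667719 283.22838861]]
0.96 [415.4, 289.5] [ 0.65059951 -0.18442898  0.083     ]
[ 0.65375506 -0.18689601  0.094     ] [ 0.62623173 -0.19985851  0.094     ] [ 0.67971063 -0.17375332  0.094     ]
```

```bash
python3 - <<'E'
from h import *
a=read_camera("scene");b=read_camera("top")
u=np.array([-np.sin(.206),np.cos(.206),0])*.019; t=np.array([.6576,-.1778,.1824])
for dz in(.011,.005,0): print(dz,proj(a,[t+u-[0,0,dz],t-u-[0,0,dz]]).round(1).tolist())
s=get_state();print(s["clock"],s["tcp_pos"])
# station edges consistency: corners of dial part top (z=.06): predicted px for origin guess
for o in((.667,.026),(.663,.021)):
    P=np.array([[-.06,-.156,.06],[-.06,-.25,.06],[.18,-.25,.06]])+[o[0],o[1],0]
    print(o,proj(a,P).round(1).tolist(),proj(b,P).round(1).tolist())
E
```

```text
0.011 [[415.3, 248.2], [428.5, 259.4]]
0.005 [[415.6, 245.9], [428.9, 257.1]]
0 [[415.9, 244.0], [429.2, 255.1]]
4.6667 [ 0.6562229  -0.17326153  0.08731243]
(0.667, 0.026) [[382.6, 285.7], [404.6, 317.5], [504.5, 282.7]] [[371.6, 214.4], [408.7, 214.3], [405.8, 123.0]]
(0.663, 0.021) [[382.0, 287.9], [404.0, 319.9], [504.4, 284.8]] [[373.6, 216.0], [410.7, 215.9], [407.7, 124.5]]
```

```bash
python3 - <<'E'
from h import *
a=read_camera("scene")
t=np.array([.2559,.5143,.2122]);u=np.array([.4457,.895,0])*.045
print(proj(a,[t+u,t-u,t]).round(1).tolist())
i=cv2.imread("pics/scene0.png")[60:120,90:170]
j=a["color"][230:310,370:470,::-1]
s=get_state();print(s["clock"],s["tcp_pos"],s["wrist_force"])
cv2.imwrite("pics/s4.png",np.hstack([cv2.resize(i,(400,300)),cv2.resize(j,(375,300))]))
E
```

```text
[[147.4, 101.3], [136.8, 119.0], [142.2, 109.9]]
4.7167 [ 0.65618675 -0.17325401  0.08720555] [-0.08674799 -0.27998804  0.35254265]
```

View pics/s4.png

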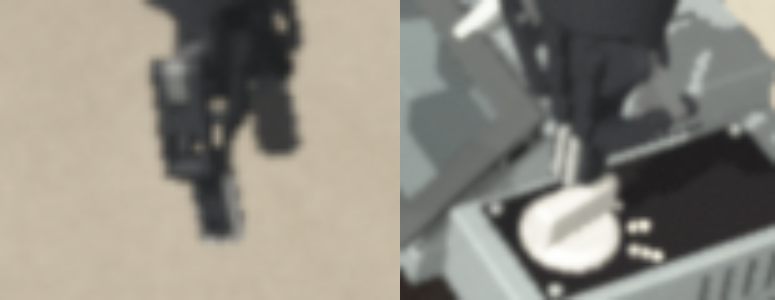

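```bash
python3 - <<'E'
from h import *
a=read_camera("scene");b=read_camera("top")
t=np.array([.2559,.5143,.2122]);u=np.array([.4457,.895,0])*.045
out=[]
for p,f,(x0,y0,x1,y1) in((a,"scene0",(90,40,190,140)),(b,"top0",(30,310,130,410))):
    i=cv2.imread(f"pics/{f}.png");k=4
    j=cv2.resize(i[y0:y1,x0:x1],None,fx=k,fy=k)
    for z,c in((0,(0,0,255)),(.026,(0,255,0)),(.06,(255,0,0))):
        for q in proj(p,[t+u+[0,0,z],t-u+[0,0,z]]): cv2.circle(j,tuple(int(v) for v in (q-[x0,y0]+.5)*k),4,c,-1)
    out.append(j)
cv2.imwrite("pics/s5.png",np.hstack(out))
E
```

```text
(no output)
```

View pics/s5.png

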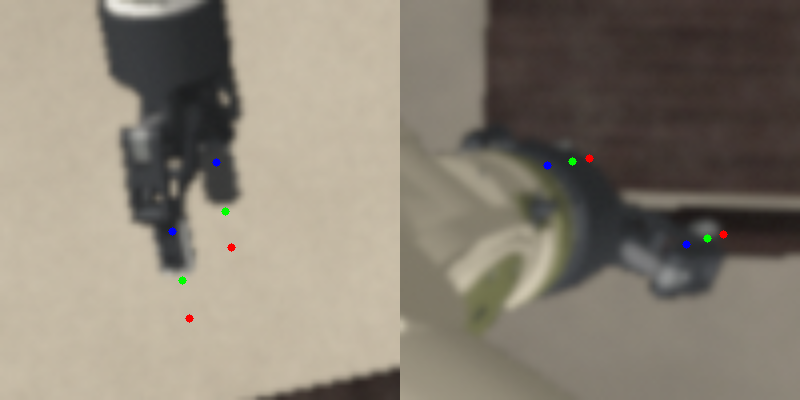

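```bash
python3 - <<'E'
from h import *
a=read_camera("scene");b=read_camera("top")
t=np.array([.2559,.5143,.2122]);u=np.array([.4457,.895,0])*.045
print("pred",t-u)
for q in((108,376),(104,376),(108,372)):
    X=tri(a,(133,107),b,q);print(X.round(4),(proj(a,X)[0]-(133,107)).round(1),(proj(b,X)[0]-q).round(1))
print(get_state()["clock"])
E
```

```text
pred [0.2358435 0.474025  0.2122   ]
[0.227  0.4644 0.2528] [-2.  0.] [ 0.4 -2.2]
[0.2269 0.4754 0.2473] [-2.3  0. ] [ 0.5 -2.5]
[0.2313 0.4659 0.251 ] [-0.2  0. ] [ 0.  -0.2]
4.9167
```

The calibrated overlay puts the real fingertips about 26 mm higher than the nominal geometry says, so the fingers closed above the bar. I'll check that with a gentle probe onto the bar top.

Call:
jog_arm(
  moves=[
    {"fingers": 1,"slide": [0,0,4],"angular": [0,0,0]},
    {"fingers": 1,"slide": [0,0,4],"angular": [0,0,0]},
    {"fingers": 1,"slide": [0,0,4],"angular": [0,0,0]},
  ],
)

```text
clock: 5.17
tcp_pos: [0.6558, -0.1732, 0.0826]
orientation: [-0.0, -0.113, 0.994, 0.0]
wrist_force: [0.8, 0.5, 0.4]
finger_gap: 0.0001
grip_force: 0.0
```

Call:
jog_arm(
  moves=[
    {"fingers": 1,"slide": [0,0,3],"angular": [0,0,0]},
    {"fingers": 1,"slide": [0,0,3],"angular": [0,0,0]},
    {"fingers": 1,"slide": [0,0,3],"angular": [0,0,0]},
  ],
)

```text
clock: 5.42
tcp_pos: [0.656, -0.1732, 0.0798]
orientation: [-0.0, -0.113, 0.994, 0.0]
wrist_force: [-0.4, -0.2, 0.4]
finger_gap: 0.0001
grip_force: 0.0
```

Call:
jog_arm(
  moves=[
    {"fingers": 1,"slide": [0,0,3],"angular": [0,0,0]},
    {"fingers": 1,"slide": [0,0,3],"angular": [0,0,0]},
    {"fingers": 1,"slide": [0,0,3],"angular": [0,0,0]},
  ],
)

```text
clock: 5.67
tcp_pos: [0.656, -0.1732, 0.0769]
orientation: [-0.0, -0.113, 0.994, 0.0]
wrist_force: [-0.2, 0.5, -0.4]
finger_gap: -0.0
grip_force: 0.0
```

Call:
jog_arm(
  moves=[
    {"fingers": 1,"slide": [0,0,2],"angular": [0,0,0]},
    {"fingers": 1,"slide": [0,0,2],"angular": [0,0,0]},
    {"fingers": 1,"slide": [0,0,2],"angular": [0,0,0]},
  ],
)

```text
clock: 5.92
tcp_pos: [0.6564, -0.1733, 0.0764]
orientation: [0.001, -0.113, 0.994, -0.0]
wrist_force: [-2.4, -0.1, 5.1]
finger_gap: 0.0003
grip_force: 2.6
```

Call:
jog_arm(
  moves=[
    {"fingers": 1,"slide": [0,0,2],"angular": [0,0,0]},
    {"fingers": 1,"slide": [0,0,2],"angular": [0,0,0]},
    {"fingers": 1,"slide": [0,0,2],"angular": [0,0,0]},
  ],
)

```text
clock: 6.17
tcp_pos: [0.6566, -0.1734, 0.0763]
orientation: [0.001, -0.113, 0.994, -0.001]
wrist_force: [-5.3, 1.5, 13.6]
finger_gap: 0.0002
grip_force: 6.9
```

Contact came at TCP z 0.0764 on the bar top (0.094), so the shut tips actually stand about 17.6 mm behind the reported TCP. I'll use this offset from here on.

Call:
jog_arm(
  moves=[
    {"fingers": 1,"slide": [0,-4,-22],"angular": [0,0,0]},
    {"fingers": 0.5,"slide": [0,-4,-22],"angular": [0,0,0]},
    {"fingers": 0.5,"slide": [0,-4,-22],"angular": [0,0,0]},
    {"fingers": 0.5,"slide": [0,-4,-22],"angular": [0,0,0]},
    {"fingers": 0.5,"slide": [0,-4,-22],"angular": [0,0,0]},
    {"fingers": 0.5,"slide": [0,-4,0],"angular": [0,0,0]},
    {"fingers": 0.5,"slide": [0,-4,8],"angular": [0,0,0]},
    {"fingers": 0.5,"slide": [0,-4,8],"angular": [0,0,0]},
    {"fingers": 0.5,"slide": [0,-4,8],"angular": [0,0,0]},
  ],
)

```text
clock: 6.92
tcp_pos: [0.6559, -0.1767, 0.0637]
orientation: [-0.001, -0.113, 0.994, 0.001]
wrist_force: [-0.1, -0.7, -0.4]
finger_gap: 0.0429
grip_force: 0.0
```

Passed below the bar top with no contact. Going down 5 mm more and closing.

Call:
jog_arm(
  moves=[
    {"fingers": 0.5,"slide": [0,0,6],"angular": [0,0,0]},
    {"fingers": 0.5,"slide": [0,0,6],"angular": [0,0,0]},
    {"fingers": 1,"slide": [0,0,6],"angular": [0,0,0]},
    {"fingers": 1,"slide": [0,0,6],"angular": [0,0,0]},
    {"fingers": 1,"slide": [0,0,6],"angular": [0,0,0]},
    {"fingers": 1,"slide": [0,0,6],"angular": [0,0,0]},
    {"fingers": 1,"slide": [0,0,6],"angular": [0,0,0]},
  ],
  squeeze=30,
)

```text
clock: 7.5
tcp_pos: [0.6568, -0.1744, 0.0599]
orientation: [0.0, -0.114, 0.994, 0.002]
wrist_force: [-1.7, 6.8, 3.3]
finger_gap: 0.013
grip_force: 31.3
```

Call:
jog_arm(
  moves=[
    {"fingers": 1,"slide": [0,2,0],"angular": [0,0,-7]},
    {"fingers": 1,"slide": [0,2,0],"angular": [0,0,-14]},
    {"fingers": 1,"slide": [0,2,0],"angular": [0,0,-21]},
    {"fingers": 1,"slide": [0,2,0],"angular": [0,0,-28]},
    {"fingers": 1,"slide": [0,2,0],"angular": [0,0,-30]},
    {"fingers": 1,"slide": [0,2,0],"angular": [0,0,-30]},
    {"fingers": 1,"slide": [0,2,0],"angular": [0,0,-30]},
  ],
)

```text
clock: 8.08
tcp_pos: [0.6571, -0.1747, 0.0599]
orientation: [0.001, -0.366, 0.931, 0.0]
wrist_force: [-0.3, 3.5, 2.7]
finger_gap: 0.0137
grip_force: 31.2
```

Call:
jog_arm(
  moves=[
    {"fingers": 0.6,"slide": [0,0,0],"angular": [0,0,0]},
    {"fingers": 0.6,"slide": [0,0,0],"angular": [0,0,0]},
    {"fingers": 0.6,"slide": [0,0,0],"angular": [0,0,0]},
    {"fingers": 0.6,"slide": [0,0,-40],"angular": [0,0,0]},
    {"fingers": 0.6,"slide": [0,0,-80],"angular": [0,0,0]},
    {"fingers": 0.6,"slide": [0,0,-110],"angular": [0,0,0]},
    {"fingers": 0.6,"slide": [0,0,-110],"angular": [0,0,0]},
    {"fingers": 0.6,"slide": [0,0,-110],"angular": [0,0,0]},
  ],
)

```text
clock: 8.75
tcp_pos: [0.6583, -0.1762, 0.1721]
orientation: [0.002, -0.366, 0.931, -0.002]
wrist_force: [0.8, 0.1, -0.1]
finger_gap: 0.0342
grip_force: 0.0
```

```bash
python3 - <<'E'
from h import *
a=read_camera("scene")
for d in tip_of("dial_grip",a)[:2]: print(d["p"],d["point"],w(a,d["point"],.083))
cv2.imwrite("pics/s6.png",np.hstack([cv2.resize(a["color"][260:320,380:460,::-1],(400,300))]))
print(rel((.692,.024,.15),np.pi))
E
```

```text
0.73 [415.4, 288.2] [ 0.65236936 -0.18128684  0.083     ]
(array([-161.9,  121.5,   18.3]), array([  0.1,  -0. , -47.1]))
```

View pics/s6.png

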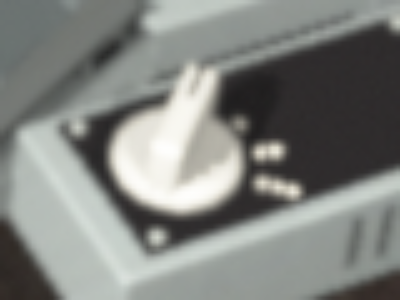

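The dial bar now points past the one-dot mark toward the ring, so it is off. Next I'll move over the door bar.

Call:
jog_arm(
  moves=[
    {"fingers": 0.75,"slide": [-162,121,0],"angular": [0,0,-47]},
    {"fingers": 0.75,"slide": [-162,121,0],"angular": [0,0,-47]},
    {"fingers": 0.75,"slide": [-162,121,0],"angular": [0,0,-47]},
    {"fingers": 0.75,"slide": [-162,121,0],"angular": [0,0,-47]},
    {"fingers": 0.75,"slide": [-162,121,0],"angular": [0,0,-47]},
    {"fingers": 0.75,"slide": [-162,121,0],"angular": [0,0,-47]},
    {"fingers": 0.75,"slide": [-162,121,0],"angular": [0,0,-47]},
    {"fingers": 0.75,"slide": [-162,121,0],"angular": [0,0,-47]},
    {"fingers": 0.75,"slide": [-162,121,0],"angular": [0,0,-47]},
  ],
)

```text
clock: 9.6
tcp_pos: [0.6918, 0.0239, 0.1671]
orientation: [-0.001, -0.706, 0.708, 0.001]
wrist_force: [0.2, -0.7, 0.3]
finger_gap: 0.0211
grip_force: 0.0
```

```bash
python3 - <<'E'
from h import *
s=get_state();print(s["finger_gap"],s["joint_pos"].round(2),rel((.692,.024,.088),np.pi))
E
```

```text
0.02110507831537926 [-0.08  0.57  0.32  1.33 -0.   -1.65] (array([-0.1, -0.4, 79.1]), array([ 0.2,  0. , -0.2]))
```

Call:
jog_arm(
  moves=[
    {"fingers": 0.75,"slide": [0,0,40],"angular": [0,0,0]},
    {"fingers": 0.75,"slide": [0,0,60],"angular": [0,0,0]},
    {"fingers": 0.75,"slide": [0,0,68],"angular": [0,0,0]},
    {"fingers": 0.75,"slide": [0,0,70],"angular": [0,0,0]},
    {"fingers": 0.75,"slide": [0,0,72],"angular": [0,0,0]},
    {"fingers": 0.75,"slide": [0,0,72],"angular": [0,0,0]},
  ],
)

```text
clock: 10.1
tcp_pos: [0.6935, 0.0233, 0.0982]
orientation: [0.001, -0.706, 0.708, -0.001]
wrist_force: [-0.3, -0.6, -0.5]
finger_gap: 0.0211
grip_force: 0.0
```

Call:
jog_arm(
  moves=[
    {"fingers": 0.75,"slide": [0,0,5],"angular": [0,0,0]},
    {"fingers": 0.75,"slide": [0,0,10],"angular": [0,0,0]},
    {"fingers": 0.75,"slide": [0,0,10],"angular": [0,0,0]},
    {"fingers": 1,"slide": [0,0,10],"angular": [0,0,0]},
    {"fingers": 1,"slide": [0,0,10],"angular": [0,0,0]},
    {"fingers": 1,"slide": [0,0,10],"angular": [0,0,0]},
    {"fingers": 1,"slide": [0,0,10],"angular": [0,0,0]},
  ],
  squeeze=30,
)

```text
clock: 10.68
tcp_pos: [0.6933, 0.0238, 0.0875]
orientation: [0.0, -0.707, 0.707, -0.0]
wrist_force: [2.2, -0.1, 0.2]
finger_gap: 0.0085
grip_force: 29.7
```

Call:
jog_arm(
  moves=[
    {"fingers": 1,"slide": [0,8,-9],"angular": [0,0,0]},
    {"fingers": 1,"slide": [0,18,-18],"angular": [0,0,0]},
    {"fingers": 1,"slide": [0,29,-27],"angular": [0,0,0]},
    {"fingers": 1,"slide": [0,40,-33],"angular": [0,0,0]},
    {"fingers": 1,"slide": [0,52,-39],"angular": [0,0,0]},
    {"fingers": 1,"slide": [0,64,-44],"angular": [0,0,0]},
    {"fingers": 1,"slide": [0,76,-48],"angular": [0,0,0]},
    {"fingers": 1,"slide": [0,89,-51],"angular": [0,0,0]},
    {"fingers": 1,"slide": [0,89,-51],"angular": [0,0,0]},
  ],
)

```text
clock: 11.43
tcp_pos: [0.6026, 0.0234, 0.1409]
orientation: [0.0, -0.707, 0.708, -0.001]
wrist_force: [2.0, -1.7, 7.2]
finger_gap: 0.0085
grip_force: 31.1
```

Call:
jog_arm(
  moves=[
    {"fingers": 1,"slide": [0,13,-2],"angular": [0,0,0]},
    {"fingers": 1,"slide": [0,26,-2],"angular": [0,0,0]},
    {"fingers": 1,"slide": [0,39,-2],"angular": [0,0,0]},
    {"fingers": 1,"slide": [0,52,0],"angular": [0,0,0]},
    {"fingers": 1,"slide": [0,77,7],"angular": [0,0,0]},
    {"fingers": 1,"slide": [0,101,18],"angular": [0,0,0]},
    {"fingers": 1,"slide": [0,122,33],"angular": [0,0,0]},
    {"fingers": 1,"slide": [0,141,51],"angular": [0,0,0]},
    {"fingers": 1,"slide": [0,141,51],"angular": [0,0,0]},
  ],
)

```text
clock: 12.18
tcp_pos: [0.4591, 0.0232, 0.0838]
orientation: [-0.002, -0.706, 0.708, 0.0]
wrist_force: [4.3, -4.3, -6.5]
finger_gap: 0.0084
grip_force: 31.1
```

Call:
jog_arm(
  moves=[
    {"fingers": 1,"slide": [0,8,10],"angular": [0,0,0]},
    {"fingers": 1,"slide": [0,15,22],"angular": [0,0,0]},
    {"fingers": 1,"slide": [0,21,33],"angular": [0,0,0]},
    {"fingers": 1,"slide": [0,26,45],"angular": [0,0,0]},
    {"fingers": 1,"slide": [0,30,58],"angular": [0,0,0]},
    {"fingers": 1,"slide": [0,33,71],"angular": [0,0,0]},
    {"fingers": 1,"slide": [0,34,84],"angular": [0,0,0]},
    {"fingers": 1,"slide": [0,35,93],"angular": [0,0,0]},
    {"fingers": 1,"slide": [0,35,95],"angular": [0,0,0]},
    {"fingers": 1,"slide": [0,35,95],"angular": [0,0,0]},
  ],
)

```text
clock: 13.02
tcp_pos: [0.4287, 0.0232, -0.0067]
orientation: [0.0, -0.707, 0.708, -0.001]
wrist_force: [0.4, -3.2, 8.4]
finger_gap: 0.0091
grip_force: 32.4
```

Door is down. Releasing, lifting and looking.

Call:
jog_arm(
  moves=[
    {"fingers": 0.75,"slide": [0,0,-1],"angular": [0,0,0]},
    {"fingers": 0.75,"slide": [0,0,-1],"angular": [0,0,0]},
    {"fingers": 0.75,"slide": [0,0,-1],"angular": [0,0,0]},
    {"fingers": 0.75,"slide": [0,0,-20],"angular": [0,0,0]},
    {"fingers": 0.75,"slide": [0,0,-50],"angular": [0,0,0]},
    {"fingers": 0.75,"slide": [0,0,-90],"angular": [0,0,0]},
    {"fingers": 0.3,"slide": [0,0,-130],"angular": [0,0,0]},
    {"fingers": 0.3,"slide": [0,0,-150],"angular": [0,0,0]},
    {"fingers": 0.3,"slide": [0,0,-150],"angular": [0,0,0]},
    {"fingers": 0.3,"slide": [0,0,-150],"angular": [0,0,0]},
  ],
)

```text
clock: 13.85
tcp_pos: [0.4284, 0.024, 0.143]
orientation: [0.001, -0.707, 0.707, -0.001]
wrist_force: [-0.4, -1.4, -0.2]
finger_gap: 0.0599
grip_force: 0.0
```

```bash
python3 - <<'E'
from h import *
a=read_camera("scene");b=read_camera("top")
for n,p,z in(("charged_left",a,.028),("charged_left",b,.028),("bay_left",a,.028),("bay_mid",a,.028),("bay_right",a,.028),("bay_left",b,.028),("bay_mid",b,.028),("bay_right",b,.028),("door_bar",a,.022),("door_bar",b,.022),("door_hinge",b,.022)):
    print(n,[(round(d["p"],2),w(p,d["point"],z).round(4)[:2].tolist()) for d in tip_of(n,p)[:5]])
i=cv2.resize(a["color"][190:320,300:470,::-1],None,fx=3,fy=3);j=cv2.resize(b["color"][150:300,240:420,::-1],None,fx=1.6,fy=2.6)
cv2.imwrite("pics/s7.png",np.hstack([i,j]))
E
```

```text
charged_left []
charged_left [(0.41, [0.6661, 0.124])]
bay_left [(0.77, [0.6622, 0.109])]
bay_mid [(0.61, [0.6716, 0.0254])]
bay_right [(0.74, [0.6686, -0.0535]), (0.44, [0.4266, -0.3483])]
bay_left [(0.65, [0.6598, 0.1208])]
bay_mid [(0.89, [0.6644, 0.0211])]
bay_right [(0.58, [0.6631, -0.0673])]
door_bar [(0.65, [0.6677, 0.1206])]
door_bar []
door_hinge [(0.82, [0.5786, 0.0296])]
```

View pics/s7.png

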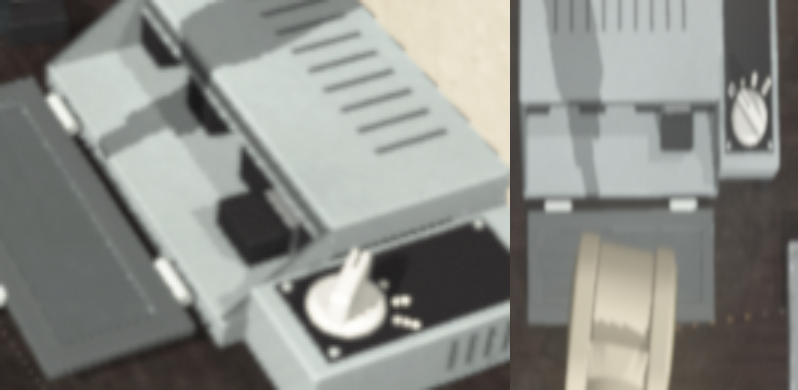

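The door lies level, the dial is off, and the left and middle bays are empty. A black cap sits only in the right bay (top view about (344,200)). Measuring it.

```bash
python3 - <<'E'
from h import *
b=read_camera("top")
g=b["color"].min(2).astype(int)
sub=g[190:212,325:365];m=(sub<75).astype(np.uint8)
n,l,st,c=cv2.connectedComponentsWithStats(m);k=1+st[1:,4].argmax();print(st[k],c[k])
x0=325+st[k][0]-.5;x1=x0+st[k][2]
for r in(196,200,204):
    row=g[r,325:365];print(r,row.tolist())
P=w(b,(x0,200),.054),w(b,(x1,200),.054);print(P,(P[0]+P[1])/2,(P[0]-P[1])[1])
print(w(b,(344,190+st[k][1]+st[k][3]-.5),.03))
# hood left/right edges, dial part at hood top front
h=b["color"][165].astype(int).mean(1);print(h[235:260].round().tolist(),h[365:380].round().tolist())
E
```

```text
Traceback (most recent call last):
ValueError: attempt to get argmax of an empty sequence
```

```bash
python3 - <<'E'
from h import *
b=read_camera("top")
g=b["color"].mean(2).astype(int)
for r in(198,202,206): print(r,g[r,325:365].tolist())
print(g[188:218,344].tolist())
h=g[165];print(h[238:256].tolist(),h[362:380].tolist())
E
```

```text
198 [174, 173, 173, 173, 173, 167, 154, 134, 114, 96, 88, 86, 86, 86, 86, 86, 85, 85, 86, 85, 85, 83, 85, 85, 85, 83, 84, 84, 95, 123, 152, 167, 171, 172, 172, 172, 172, 171, 164, 148]
202 [181, 176, 174, 172, 171, 171, 169, 160, 137, 106, 88, 86, 85, 86, 84, 86, 86, 85, 85, 85, 85, 84, 84, 83, 84, 84, 84, 85, 95, 124, 153, 168, 171, 171, 171, 171, 171, 171, 169, 160]
206 [188, 181, 175, 173, 173, 172, 171, 164, 145, 115, 94, 88, 87, 87, 87, 88, 87, 86, 87, 86, 87, 86, 86, 85, 85, 86, 85, 89, 106, 134, 157, 169, 171, 173, 173, 173, 173, 173, 172, 166]
[167, 146, 143, 144, 132, 107, 88, 82, 84, 85, 85, 86, 85, 84, 85, 86, 85, 84, 86, 105, 139, 163, 173, 177, 183, 187, 189, 189, 190, 190]
[75, 75, 74, 72, 71, 71, 76, 102, 145, 177, 189, 193, 194, 194, 194, 193, 193, 192] [190, 190, 191, 190, 190, 190, 191, 192, 193, 189, 175, 136, 95, 82, 79, 80, 78, 79]
```

```bash
python3 - <<'E'
from h import *
b=read_camera("top")
print(w(b,(333.5,202),.054),w(b,(354.1,202),.054),w(b,(345,207.6),.03),w(b,(345,193),.054))
print(w(b,(245.6,165),.09),w(b,(373.1,165),.09))
print(rel((.6,.0,.14),np.pi/2))
E
```

```text
[ 0.63997694 -0.0347068   0.054     ] [ 0.63985113 -0.08682864  0.054     ] [ 0.62975784 -0.06498282  0.03      ] [ 0.6630887 -0.0640674  0.054    ]
[0.72820788 0.18503345 0.09      ] [ 0.72699646 -0.1331364   0.09      ]
(array([  23.8, -172.2,    2.2]), array([-0. ,  0. , 89.9]))
```

Call:
jog_arm(
  moves=[
    {"fingers": 0.2,"slide": [42,-100,0],"angular": [0,0,90]},
    {"fingers": 0.2,"slide": [42,-100,0],"angular": [0,0,90]},
    {"fingers": 0.2,"slide": [42,-100,0],"angular": [0,0,90]},
    {"fingers": 0.2,"slide": [42,-100,0],"angular": [0,0,90]},
    {"fingers": 0.2,"slide": [42,-100,0],"angular": [0,0,90]},
    {"fingers": 0.2,"slide": [42,-100,0],"angular": [0,0,90]},
    {"fingers": 0.2,"slide": [42,-100,0],"angular": [0,0,90]},
    {"fingers": 0.2,"slide": [42,-100,0],"angular": [0,0,90]},
    {"fingers": 0.2,"slide": [84,-212,0],"angular": [0,0,90]},
    {"fingers": 0.2,"slide": [84,-212,0],"angular": [0,0,90]},
  ],
)

```text
clock: 15.48
tcp_pos: [0.604, -0.0466, 0.1419]
orientation: [-0.001, -0.157, 0.988, 0.001]
wrist_force: [2.4, -1.0, 0.5]
finger_gap: 0.0682
grip_force: 0.0
```

Call:
jog_arm(
  moves=[
    {"fingers": 0.2,"slide": [0,0,0],"angular": [0,0,20]},
    {"fingers": 0.2,"slide": [0,0,0],"angular": [0,0,18]},
    {"fingers": 0.2,"slide": [0,0,0],"angular": [0,0,18]},
    {"fingers": 0.2,"slide": [0,0,0],"angular": [0,0,18]},
  ],
)

```text
clock: 15.82
tcp_pos: [0.6059, -0.0476, 0.1415]
orientation: [-0.0, -0.002, 1.0, 0.0]
wrist_force: [0.2, 0.9, 0.7]
finger_gap: 0.0682
grip_force: 0.0
```

```bash
python3 - <<'E'
from h import *
print(get_state()["tcp_pos"],get_state()["finger_gap"],rel((.641,-.061,.010),np.pi/2))
E
```

```text
[ 0.60586153 -0.04760652  0.14154925] 0.06824999128330017 (array([-35.2, -13.6, 131.5]), array([ 0. , -0. ,  0.2]))
```

Call:
jog_arm(
  moves=[
    {"fingers": 0.2,"slide": [-35,-13,15],"angular": [0,0,0]},
    {"fingers": 0.2,"slide": [-35,-13,40],"angular": [0,0,0]},
    {"fingers": 0.2,"slide": [-35,-13,70],"angular": [0,0,0]},
    {"fingers": 0.2,"slide": [-35,-13,100],"angular": [0,0,0]},
    {"fingers": 0.2,"slide": [-35,-13,120],"angular": [0,0,0]},
    {"fingers": 0.2,"slide": [-35,-13,131],"angular": [0,0,0]},
    {"fingers": 0.2,"slide": [-35,-13,131],"angular": [0,0,0]},
    {"fingers": 0.2,"slide": [-35,-13,131],"angular": [0,0,0]},
  ],
  squeeze=70,
)

```text
clock: 16.48
tcp_pos: [0.6408, -0.0602, 0.0114]
orientation: [-0.0, -0.003, 1.0, 0.0]
wrist_force: [-0.9, -0.3, 0.6]
finger_gap: 0.0685
grip_force: 0.0
```

Call:
jog_arm(
  moves=[
    {"fingers": 1,"slide": [0,0,0],"angular": [0,0,0]},
    {"fingers": 1,"slide": [0,0,0],"angular": [0,0,0]},
    {"fingers": 1,"slide": [0,0,0],"angular": [0,0,0]},
    {"fingers": 1,"slide": [0,0,0],"angular": [0,0,0]},
    {"fingers": 1,"slide": [0,0,0],"angular": [0,0,0]},
  ],
)

```text
clock: 16.9
tcp_pos: [0.6424, -0.0607, 0.0137]
orientation: [0.002, -0.003, 1.0, -0.0]
wrist_force: [-1.2, -0.2, 6.7]
finger_gap: 0.0506
grip_force: 75.0
```

Call:
jog_arm(
  moves=[
    {"fingers": 1,"slide": [5,0,-2],"angular": [0,0,0]},
    {"fingers": 1,"slide": [20,0,-2],"angular": [0,0,0]},
    {"fingers": 1,"slide": [45,0,-2],"angular": [0,0,0]},
    {"fingers": 1,"slide": [70,0,-2],"angular": [0,0,0]},
    {"fingers": 1,"slide": [95,0,-2],"angular": [0,0,0]},
    {"fingers": 1,"slide": [120,0,-2],"angular": [0,0,0]},
    {"fingers": 1,"slide": [130,0,-2],"angular": [0,0,0]},
    {"fingers": 1,"slide": [130,0,-2],"angular": [0,0,0]},
  ],
)

```text
clock: 17.57
tcp_pos: [0.5081, -0.0606, 0.0138]
orientation: [-0.001, -0.003, 1.0, 0.0]
wrist_force: [-2.2, -0.6, 0.8]
finger_gap: 0.0504
grip_force: 74.5
```

Call:
jog_arm(
  moves=[
    {"fingers": 1,"slide": [0,0,-20],"angular": [0,0,0]},
    {"fingers": 1,"slide": [0,0,-50],"angular": [0,0,0]},
    {"fingers": 1,"slide": [0,0,-60],"angular": [0,0,0]},
    {"fingers": 1,"slide": [30,-40,-60],"angular": [0,0,0]},
    {"fingers": 1,"slide": [45,-75,-60],"angular": [0,0,0]},
    {"fingers": 1,"slide": [60,-110,-60],"angular": [0,0,0]},
    {"fingers": 1,"slide": [75,-145,-60],"angular": [0,0,0]},
    {"fingers": 1,"slide": [90,-180,-60],"angular": [0,0,0]},
    {"fingers": 1,"slide": [105,-215,-60],"angular": [0,0,0]},
    {"fingers": 1,"slide": [120,-245,-60],"angular": [0,0,0]},
  ],
)

```text
clock: 18.4
tcp_pos: [0.3919, -0.3095, 0.0731]
orientation: [0.0, -0.003, 1.0, -0.001]
wrist_force: [0.1, 1.1, -1.8]
finger_gap: 0.0506
grip_force: 74.2
```

Call:
jog_arm(
  moves=[
    {"fingers": 1,"slide": [8,-23,0],"angular": [0,0,0]},
    {"fingers": 1,"slide": [8,-23,0],"angular": [0,0,0]},
    {"fingers": 1,"slide": [8,-23,20],"angular": [0,0,0]},
    {"fingers": 1,"slide": [8,-23,45],"angular": [0,0,0]},
    {"fingers": 1,"slide": [8,-23,62],"angular": [0,0,0]},
    {"fingers": 1,"slide": [8,-23,72],"angular": [0,0,0]},
    {"fingers": 1,"slide": [8,-23,78],"angular": [0,0,0]},
    {"fingers": 1,"slide": [8,-23,78],"angular": [0,0,0]},
    {"fingers": 1,"slide": [8,-23,78],"angular": [0,0,0]},
  ],
)

```text
clock: 19.15
tcp_pos: [0.3849, -0.3298, -0.0046]
orientation: [0.0, -0.003, 1.0, -0.0]
wrist_force: [0.0, 0.3, -1.3]
finger_gap: 0.0504
grip_force: 74.3
```

Call:
jog_arm(
  moves=[
    {"fingers": 1,"slide": [0,0,3],"angular": [0,0,0]},
    {"fingers": 1,"slide": [0,0,5],"angular": [0,0,0]},
    {"fingers": 1,"slide": [0,0,6],"angular": [0,0,0]},
    {"fingers": 1,"slide": [0,0,6],"angular": [0,0,0]},
  ],
)

```text
clock: 19.48
tcp_pos: [0.3852, -0.3306, -0.0093]
orientation: [0.001, -0.003, 1.0, -0.001]
wrist_force: [-1.2, 1.0, 5.2]
finger_gap: 0.0501
grip_force: 75.2
```

Call:
jog_arm(
  moves=[
    {"fingers": 0.2,"slide": [0,0,0],"angular": [0,0,0]},
    {"fingers": 0.2,"slide": [0,0,0],"angular": [0,0,0]},
    {"fingers": 0.2,"slide": [0,0,0],"angular": [0,0,0]},
    {"fingers": 0.2,"slide": [0,0,-5],"angular": [0,0,0]},
    {"fingers": 0.2,"slide": [0,0,-40],"angular": [0,0,0]},
    {"fingers": 0.2,"slide": [0,0,-80],"angular": [0,0,0]},
    {"fingers": 0.2,"slide": [0,40,-120],"angular": [0,0,0]},
    {"fingers": 0.2,"slide": [-20,80,-150],"angular": [0,0,0]},
    {"fingers": 0.2,"slide": [-30,120,-150],"angular": [0,0,0]},
    {"fingers": 0.2,"slide": [-35,160,-150],"angular": [0,0,0]},
  ],
)

```text
clock: 20.32
tcp_pos: [0.4172, -0.19, 0.1406]
orientation: [0.003, -0.002, 1.0, -0.002]
wrist_force: [1.3, 0.4, -1.2]
finger_gap: 0.0687
grip_force: 0.0
```

```bash
cat >> h.py <<'E'
def packs(b):
    """discharged packs on the bench in the top picture: light body blobs -> (yaw deg, origin, cap grasp)"""
    g=b["color"][185:340,140:250].astype(np.uint8);hsv=cv2.cvtColor(g,cv2.COLOR_RGB2HSV)
    m=((hsv[...,2]>95)&(hsv[...,1]<60)).astype(np.uint8)
    out=[]
    for c in cv2.findContours(m,cv2.RETR_EXTERNAL,cv2.CHAIN_APPROX_NONE)[0]:
        if cv2.contourArea(c)<300: continue
        P=np.array([w(b,q+[140,185],.026)[:2] for q in c[:,0].astype(float)])
        (cx,cy),sz,_=cv2.minAreaRect((P*1000).astype(np.float32));bx=cv2.boxPoints(((cx,cy),sz,_))
        e=[bx[1]-bx[0],bx[2]-bx[1]];u=e[int(np.linalg.norm(e[1])>np.linalg.norm(e[0]))];u=u/np.linalg.norm(u)
        u=u if u[1]>0 else -u
        o=np.array([cx,cy])/1000-u*.018
        out.append((np.round(sorted(sz),0),np.degrees(np.arctan2(u[1],u[0])).round(1),o.round(4),(o-u*.055).round(4)))
    return out
E
python3 - <<'E'
from h import *
b=read_camera("top")
for o in packs(b): print(*o)
print("tray pk",[(round(d["p"],2),w(b,d["point"],.005).round(3).tolist()) for d in tip_of("charged_right",b)])
s=get_state();print(s["tcp_pos"],s["joint_pos"].round(2),rel((.6055,.26,.14),np.radians(169.9)))
E
```

```text
[ 44. 106.] 72.7 [0.3847 0.2937] [0.3683 0.2412]
[ 46. 107.] 103.0 [0.5083 0.3517] [0.5207 0.2981]
[ 44. 106.] 78.9 [0.6143 0.3115] [0.6037 0.2576]
tray pk []
[ 0.41547702 -0.18473128  0.13891521] [-0.6   0.12 -0.39  1.06  0.   -0.61] (array([-1.955e+02,  4.424e+02, -4.000e-01]), array([ -0. ,   0.1, -79.2]))
```

Call:
jog_arm(
  moves=[
    {"fingers": 0.2,"slide": [-190,440,0],"angular": [0,0,-78]},
    {"fingers": 0.2,"slide": [-190,440,0],"angular": [0,0,-78]},
    {"fingers": 0.2,"slide": [-190,440,0],"angular": [0,0,-78]},
    {"fingers": 0.2,"slide": [-190,440,0],"angular": [0,0,-78]},
    {"fingers": 0.2,"slide": [-190,440,0],"angular": [0,0,-78]},
    {"fingers": 0.2,"slide": [-190,440,0],"angular": [0,0,-78]},
    {"fingers": 0.2,"slide": [-190,440,0],"angular": [0,0,-78]},
    {"fingers": 0.2,"slide": [-190,440,0],"angular": [0,0,-78]},
    {"fingers": 0.2,"slide": [-190,440,0],"angular": [0,0,-78]},
    {"fingers": 0.2,"slide": [-190,440,0],"angular": [0,0,-78]},
  ],
)

```text
clock: 21.25
tcp_pos: [0.5785, 0.1956, 0.1373]
orientation: [-0.0, -0.59, 0.808, -0.0]
wrist_force: [0.7, -0.3, 0.4]
finger_gap: 0.0685
grip_force: 0.0
```

Call:
jog_arm(
  moves=[
    {"fingers": 0.2,"slide": [0,0,0],"angular": [0,0,0]},
    {"fingers": 0.2,"slide": [0,0,0],"angular": [0,0,0]},
  ],
)

```text
clock: 21.42
tcp_pos: [0.5783, 0.1956, 0.1365]
orientation: [-0.0, -0.588, 0.808, 0.0]
wrist_force: [0.8, 0.1, -1.0]
finger_gap: 0.0682
grip_force: 0.0
```

```bash
python3 - <<'E'
from h import *
print(get_state()["tcp_pos"],rel((.604,.2586,-.014),np.radians(168.9)))
E
```

```text
[0.57827198 0.19562121 0.13650692] (array([-67.9,  -5.2, 150.5]), array([ 0. , -0. , -6.8]))
```

Call:
jog_arm(
  moves=[
    {"fingers": 0.2,"slide": [-68,-5,10],"angular": [0,0,-7]},
    {"fingers": 0.2,"slide": [-68,-5,30],"angular": [0,0,-7]},
    {"fingers": 0.2,"slide": [-68,-5,60],"angular": [0,0,-7]},
    {"fingers": 0.2,"slide": [-68,-5,95],"angular": [0,0,-7]},
    {"fingers": 0.2,"slide": [-68,-5,125],"angular": [0,0,-7]},
    {"fingers": 0.2,"slide": [-68,-5,140],"angular": [0,0,-7]},
    {"fingers": 0.2,"slide": [-68,-5,148],"angular": [0,0,-7]},
    {"fingers": 0.2,"slide": [-68,-5,148],"angular": [0,0,-7]},
    {"fingers": 0.2,"slide": [-68,-5,148],"angular": [0,0,-7]},
  ],
)

```text
clock: 22.17
tcp_pos: [0.6042, 0.256, -0.0099]
orientation: [0.0, -0.635, 0.773, -0.0]
wrist_force: [-0.6, -0.7, 1.0]
finger_gap: 0.0684
grip_force: 0.0
```

Call:
jog_arm(
  moves=[
    {"fingers": 1,"slide": [0,0,0],"angular": [0,0,0]},
    {"fingers": 1,"slide": [0,0,0],"angular": [0,0,0]},
    {"fingers": 1,"slide": [0,0,0],"angular": [0,0,0]},
    {"fingers": 1,"slide": [0,0,0],"angular": [0,0,0]},
    {"fingers": 1,"slide": [0,0,0],"angular": [0,0,0]},
  ],
)

```text
clock: 22.58
tcp_pos: [0.6058, 0.2572, -0.0079]
orientation: [0.002, -0.635, 0.772, -0.001]
wrist_force: [-0.7, -2.7, 6.6]
finger_gap: 0.0501
grip_force: 74.2
```

Call:
jog_arm(
  moves=[
    {"fingers": 1,"slide": [0,0,-20],"angular": [0,0,0]},
    {"fingers": 1,"slide": [0,0,-55],"angular": [0,0,0]},
    {"fingers": 1,"slide": [0,0,-90],"angular": [0,0,0]},
    {"fingers": 1,"slide": [0,0,-115],"angular": [0,0,10]},
    {"fingers": 1,"slide": [0,0,-115],"angular": [0,0,79]},
    {"fingers": 1,"slide": [0,0,-115],"angular": [0,0,79]},
    {"fingers": 1,"slide": [0,0,-115],"angular": [0,0,79]},
    {"fingers": 1,"slide": [0,0,-115],"angular": [0,0,79]},
    {"fingers": 1,"slide": [0,0,-115],"angular": [0,0,79]},
    {"fingers": 1,"slide": [0,0,-115],"angular": [0,0,79]},
  ],
)

```text
clock: 23.42
tcp_pos: [0.6035, 0.2571, 0.1047]
orientation: [0.0, -0.246, 0.969, 0.0]
wrist_force: [-0.5, 0.8, -2.5]
finger_gap: 0.0503
grip_force: 73.5
```

Call:
jog_arm(
  moves=[
    {"fingers": 1,"slide": [0,0,0],"angular": [0,0,36]},
    {"fingers": 1,"slide": [0,0,0],"angular": [0,0,36]},
    {"fingers": 1,"slide": [0,0,0],"angular": [0,0,36]},
    {"fingers": 1,"slide": [0,0,0],"angular": [0,0,36]},
    {"fingers": 1,"slide": [0,0,0],"angular": [0,0,36]},
    {"fingers": 1,"slide": [0,0,0],"angular": [0,0,36]},
  ],
)

```text
clock: 23.92
tcp_pos: [0.6035, 0.2571, 0.1046]
orientation: [-0.0, 0.064, 0.998, 0.0]
wrist_force: [0.0, 0.1, -2.3]
finger_gap: 0.0502
grip_force: 73.5
```

```bash
python3 - <<'E'
from h import *
s=get_state();print(s["tcp_pos"],s["finger_gap"],s["grip_force"],rel((.529,.1195,.0225),np.radians(90)))
E
```

```text
[0.60348506 0.25711237 0.10464699] 0.0501913994217469 73.5050368309021 (array([  56.2, -146. ,   82.1]), array([ 0. , -0. , -7.4]))
```

Call:
jog_arm(
  moves=[
    {"fingers": 1,"slide": [15,-38,0],"angular": [0,0,-7.4]},
    {"fingers": 1,"slide": [30,-76,0],"angular": [0,0,-7.4]},
    {"fingers": 1,"slide": [45,-114,0],"angular": [0,0,-7.4]},
    {"fingers": 1,"slide": [56,-146,10],"angular": [0,0,-7.4]},
    {"fingers": 1,"slide": [56,-146,30],"angular": [0,0,-7.4]},
    {"fingers": 1,"slide": [56,-146,50],"angular": [0,0,-7.4]},
    {"fingers": 1,"slide": [56,-146,66],"angular": [0,0,-7.4]},
    {"fingers": 1,"slide": [56,-146,76],"angular": [0,0,-7.4]},
    {"fingers": 1,"slide": [56,-146,80],"angular": [0,0,-7.4]},
    {"fingers": 1,"slide": [56,-146,80],"angular": [0,0,-7.4]},
  ],
)

```text
clock: 24.75
tcp_pos: [0.5293, 0.1193, 0.0237]
orientation: [-0.001, -0.003, 1.0, -0.0]
wrist_force: [0.4, -1.3, -2.6]
finger_gap: 0.0501
grip_force: 73.9
```

```bash
python3 - <<'E'
from h import *
s=get_state();print(s["tcp_pos"],s["finger_gap"],s["wrist_force"],rel((.529,.1195,.0215),np.radians(90)))
a=read_camera("scene");b=read_camera("top")
i=cv2.resize(a["color"][190:290,300:420,::-1],(480,400));j=cv2.resize(b["color"][150:270,230:330,::-1],(320,400))
cv2.imwrite("pics/s8.png",np.hstack([i,j]))
E
```

```text
[0.52926264 0.11931349 0.02369597] 0.050074668910036584 [ 0.37204667 -1.34200703 -2.59917377] (array([0.3, 0.2, 2.2]), array([-0. , -0.1,  0.3]))
```

View pics/s8.png

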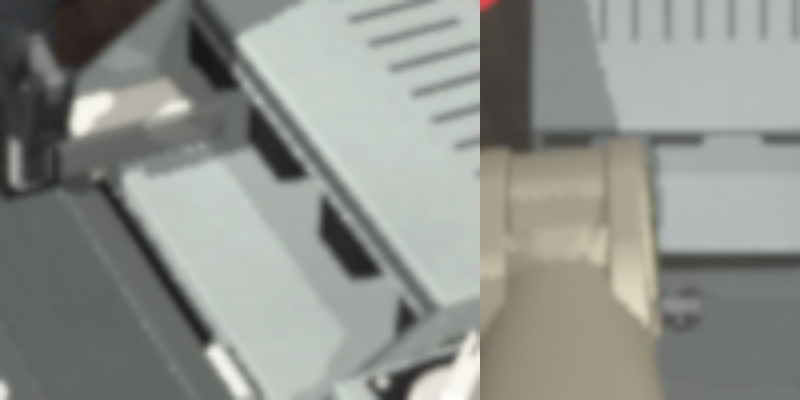

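```bash
python3 - <<'E'
from h import *
a=read_camera("scene")
for y in(.1195,.0295,-.0605): print(y,proj(a,[[.6665,y+.025,.028],[.6665,y-.025,.028],[.6665,y,.043]]).round(1).tolist())
E
```

```text
0.1195 [[351.6, 212.9], [360.6, 225.2], [356.3, 214.1]]
0.0295 [[368.1, 235.5], [377.8, 248.9], [373.3, 237.1]]
-0.0605 [[386.0, 260.1], [396.6, 274.7], [391.8, 262.3]]
```

The pack is held level in front of the left bay (scene crop about (150,120)), and the bay mouths line up along the hood. Sliding it in.

Call:
jog_arm(
  moves=[
    {"fingers": 1,"slide": [-5,0,3],"angular": [0,0,0]},
    {"fingers": 1,"slide": [-12,0,3],"angular": [0,0,0]},
    {"fingers": 1,"slide": [-20,0,3],"angular": [0,0,0]},
    {"fingers": 1,"slide": [-28,0,3],"angular": [0,0,0]},
    {"fingers": 1,"slide": [-36,0,3],"angular": [0,0,0]},
    {"fingers": 1,"slide": [-44,0,3],"angular": [0,0,0]},
    {"fingers": 1,"slide": [-50,0,3],"angular": [0,0,0]},
    {"fingers": 1,"slide": [-50,0,3],"angular": [0,0,0]},
  ],
)

```text
clock: 25.57
tcp_pos: [0.5819, 0.1193, 0.0214]
orientation: [0.001, -0.002, 1.0, 0.0]
wrist_force: [1.5, 0.6, -2.7]
finger_gap: 0.0504
grip_force: 73.9
```

Call:
jog_arm(
  moves=[
    {"fingers": 1,"slide": [-15,0,0],"angular": [0,0,0]},
    {"fingers": 1,"slide": [-30,0,0],"angular": [0,0,0]},
    {"fingers": 1,"slide": [-42,0,0],"angular": [0,0,0]},
    {"fingers": 1,"slide": [-50,0,0],"angular": [0,0,0]},
    {"fingers": 1,"slide": [-55,0,0],"angular": [0,0,0]},
    {"fingers": 1,"slide": [-55,0,0],"angular": [0,0,0]},
    {"fingers": 1,"slide": [-55,0,0],"angular": [0,0,0]},
  ],
)

```text
clock: 26.15
tcp_pos: [0.6343, 0.1196, 0.0211]
orientation: [-0.001, -0.002, 1.0, 0.0]
wrist_force: [-0.2, -0.1, -2.0]
finger_gap: 0.05
grip_force: 73.9
```

Call:
jog_arm(
  moves=[
    {"fingers": 1,"slide": [-4,0,0],"angular": [0,0,0]},
    {"fingers": 1,"slide": [-7,0,0],"angular": [0,0,0]},
    {"fingers": 1,"slide": [-8,0,0],"angular": [0,0,0]},
    {"fingers": 1,"slide": [-8,0,0],"angular": [0,0,0]},
  ],
)

```text
clock: 26.48
tcp_pos: [0.6432, 0.1197, 0.0215]
orientation: [0.0, -0.002, 1.0, 0.0]
wrist_force: [-0.1, 0.1, -1.9]
finger_gap: 0.0502
grip_force: 73.9
```

Continue until contact with the back.

Call:
jog_arm(
  moves=[
    {"fingers": 1,"slide": [-3,0,1],"angular": [0,0,0]},
    {"fingers": 1,"slide": [-5,0,1],"angular": [0,0,0]},
    {"fingers": 1,"slide": [-5,0,1],"angular": [0,0,0]},
    {"fingers": 1,"slide": [-5,0,1],"angular": [0,0,0]},
  ],
)

```text
clock: 26.82
tcp_pos: [0.6433, 0.1196, 0.0202]
orientation: [-0.004, -0.002, 1.0, -0.0]
wrist_force: [-12.2, -0.8, 6.1]
finger_gap: 0.0505
grip_force: 74.9
```

Call:
jog_arm(
  moves=[
    {"fingers": 1,"slide": [4,0,0],"angular": [0,0,0]},
    {"fingers": 0.25,"slide": [4,0,0],"angular": [0,0,0]},
    {"fingers": 0.25,"slide": [4,0,0],"angular": [0,0,0]},
    {"fingers": 0.25,"slide": [4,0,0],"angular": [0,0,0]},
    {"fingers": 0.25,"slide": [4,0,-5],"angular": [0,0,0]},
    {"fingers": 0.25,"slide": [4,0,-40],"angular": [0,0,0]},
    {"fingers": 0.25,"slide": [4,0,-80],"angular": [0,0,0]},
    {"fingers": 0.2,"slide": [4,20,-120],"angular": [0,0,-7]},
    {"fingers": 0.2,"slide": [30,60,-120],"angular": [0,0,-14]},
    {"fingers": 0.2,"slide": [50,100,-120],"angular": [0,0,-21]},
  ],
)

```text
clock: 27.65
tcp_pos: [0.6057, 0.2105, 0.145]
orientation: [0.004, -0.185, 0.983, 0.0]
wrist_force: [0.6, 1.7, -0.4]
finger_gap: 0.0684
grip_force: 0.0
```

```bash
python3 - <<'E'
from h import *
b=read_camera("top")
for o in packs(b): print(*o)
b=read_camera("scene")
print([(round(d["p"],2),w(b,d["point"],0).round(3).tolist()) for d in tip_of("pack_a",b)])
s=get_state();print(s["tcp_pos"],rel((.52,.298,.14),np.radians(193)))
E
```

```text
[242. 399.] 0.5 [0.4766 0.3013] [0.4216 0.3008]
[(0.93, [0.381, 0.292, 0.0]), (0.8, [0.511, 0.358, 0.0]), (0.77, [0.711, 0.154, -0.0])]
[0.60139642 0.21307274 0.14152765] (array([ 44.7, 108.8,   1.5]), array([ -0.1,   0.1, -81.6]))
```

Call:
jog_arm(
  moves=[
    {"fingers": 0.2,"slide": [45,109,0],"angular": [0,0,-82]},
    {"fingers": 0.2,"slide": [45,109,0],"angular": [0,0,-82]},
    {"fingers": 0.2,"slide": [45,109,0],"angular": [0,0,-82]},
    {"fingers": 0.2,"slide": [45,109,0],"angular": [0,0,-82]},
    {"fingers": 0.2,"slide": [45,109,0],"angular": [0,0,-82]},
    {"fingers": 0.2,"slide": [45,109,0],"angular": [0,0,-82]},
    {"fingers": 0.2,"slide": [45,109,0],"angular": [0,0,-82]},
    {"fingers": 0.2,"slide": [45,109,0],"angular": [0,0,-82]},
    {"fingers": 0.2,"slide": [45,109,0],"angular": [0,0,-82]},
    {"fingers": 0.2,"slide": [45,109,0],"angular": [0,0,-82]},
  ],
)

```text
clock: 28.63
tcp_pos: [0.5219, 0.2947, 0.1402]
orientation: [0.0, 0.726, -0.688, 0.0]
wrist_force: [-0.3, -0.5, 0.3]
finger_gap: 0.0682
grip_force: 0.0
```

Call:
jog_arm(
  moves=[
    {"fingers": 0.2,"slide": [0,0,0],"angular": [0,0,-7]},
    {"fingers": 0.2,"slide": [0,0,0],"angular": [0,0,-10]},
    {"fingers": 0.2,"slide": [0,0,0],"angular": [0,0,-10]},
  ],
)

```text
clock: 28.88
tcp_pos: [0.5218, 0.2948, 0.1402]
orientation: [0.0, 0.781, -0.624, 0.0]
wrist_force: [-1.0, -0.4, -0.5]
finger_gap: 0.0683
grip_force: 0.0
```

```bash
python3 - <<'E'
from h import *
b=read_camera("scene")
print([(round(d["p"],2),w(b,d["point"],0).round(3).tolist()) for d in tip_of("pack_a",b)])
s=get_state();print(s["tcp_pos"],rel((.5205,.2981,-.011),np.radians(193)))
E
```

```text
[(0.95, [0.508, 0.354, 0.0]), (0.85, [0.389, 0.282, 0.0]), (0.74, [0.714, 0.149, 0.0])]
[0.52160786 0.29498625 0.14022605] (array([ -3.3,   0.4, 151.2]), array([-0. , -0. , -0.4]))
```

Call:
jog_arm(
  moves=[
    {"fingers": 0.2,"slide": [-3,0,30],"angular": [0,0,0]},
    {"fingers": 0.2,"slide": [-3,0,65],"angular": [0,0,0]},
    {"fingers": 0.2,"slide": [-3,0,100],"angular": [0,0,0]},
    {"fingers": 0.2,"slide": [-3,0,130],"angular": [0,0,0]},
    {"fingers": 0.2,"slide": [-3,0,145],"angular": [0,0,0]},
    {"fingers": 0.2,"slide": [-3,0,150],"angular": [0,0,0]},
    {"fingers": 0.2,"slide": [-3,0,150],"angular": [0,0,0]},
    {"fingers": 0.2,"slide": [-3,0,150],"angular": [0,0,0]},
  ],
)

```text
clock: 29.65
tcp_pos: [0.5211, 0.2987, -0.0089]
orientation: [-0.0, 0.781, -0.624, 0.0]
wrist_force: [0.2, -0.5, -0.7]
finger_gap: 0.0682
grip_force: 0.0
```

Call:
jog_arm(
  moves=[
    {"fingers": 1,"slide": [0,0,0],"angular": [0,0,0]},
    {"fingers": 1,"slide": [0,0,0],"angular": [0,0,0]},
    {"fingers": 1,"slide": [0,0,0],"angular": [0,0,0]},
    {"fingers": 1,"slide": [0,0,0],"angular": [0,0,0]},
    {"fingers": 1,"slide": [0,0,0],"angular": [0,0,0]},
  ],
)

```text
clock: 30.07
tcp_pos: [0.5222, 0.2993, -0.0073]
orientation: [-0.002, 0.782, -0.624, 0.001]
wrist_force: [-0.7, -0.5, 7.3]
finger_gap: 0.0502
grip_force: 74.0
```

Call:
jog_arm(
  moves=[
    {"fingers": 1,"slide": [0,0,-20],"angular": [0,0,0]},
    {"fingers": 1,"slide": [0,0,-55],"angular": [0,0,0]},
    {"fingers": 1,"slide": [0,0,-90],"angular": [0,0,0]},
    {"fingers": 1,"slide": [0,0,-115],"angular": [0,0,10]},
    {"fingers": 1,"slide": [0,0,-115],"angular": [0,0,103]},
    {"fingers": 1,"slide": [0,0,-115],"angular": [0,0,103]},
    {"fingers": 1,"slide": [0,0,-115],"angular": [0,0,103]},
    {"fingers": 1,"slide": [0,0,-115],"angular": [0,0,103]},
    {"fingers": 1,"slide": [0,0,-115],"angular": [0,0,103]},
    {"fingers": 1,"slide": [0,0,-115],"angular": [0,0,103]},
  ],
)

```text
clock: 30.9
tcp_pos: [0.5199, 0.2985, 0.1054]
orientation: [-0.0, -0.441, 0.898, -0.0]
wrist_force: [0.8, -0.4, -2.9]
finger_gap: 0.0504
grip_force: 73.7
```

```bash
python3 - <<'E'
from h import *
s=get_state();print(s["tcp_pos"],s["finger_gap"],s["grip_force"],rel((.527,.0295,.0235),np.radians(90)))
E
```

```text
[0.51985897 0.2984691  0.10543816] 0.05043698481741602 73.73861074447632 (array([ 208.5, -170. ,   82. ]), array([-0. , -0. , 52.3]))
```

Call:
jog_arm(
  moves=[
    {"fingers": 1,"slide": [208,-170,0],"angular": [0,0,52]},
    {"fingers": 1,"slide": [208,-170,0],"angular": [0,0,52]},
    {"fingers": 1,"slide": [208,-170,0],"angular": [0,0,52]},
    {"fingers": 1,"slide": [208,-170,0],"angular": [0,0,52]},
    {"fingers": 1,"slide": [208,-170,0],"angular": [0,0,52]},
    {"fingers": 1,"slide": [208,-170,0],"angular": [0,0,52]},
    {"fingers": 1,"slide": [208,-170,0],"angular": [0,0,52]},
    {"fingers": 1,"slide": [208,-170,0],"angular": [0,0,52]},
    {"fingers": 1,"slide": [208,-170,0],"angular": [0,0,52]},
    {"fingers": 1,"slide": [208,-170,0],"angular": [0,0,52]},
  ],
)

```text
clock: 31.73
tcp_pos: [0.5291, 0.03, 0.1054]
orientation: [-0.0, -0.006, 1.0, 0.0]
wrist_force: [0.6, 0.1, -3.5]
finger_gap: 0.0503
grip_force: 74.1
```

```bash
python3 - <<'E'
from h import *
s=get_state();print(s["tcp_pos"],s["finger_gap"],s["grip_force"],rel((.527,.0295,.0235),np.radians(90)))
E
```

```text
[0.52909466 0.03000131 0.1054226 ] 0.05026273984050826 74.08626437187195 (array([ 2.1, -0.5, 81.9]), array([ 0. , -0. ,  0.7]))
```

Call:
jog_arm(
  moves=[
    {"fingers": 1,"slide": [2,0,25],"angular": [0,0,0.6]},
    {"fingers": 1,"slide": [2,0,50],"angular": [0,0,0.6]},
    {"fingers": 1,"slide": [2,0,70],"angular": [0,0,0.6]},
    {"fingers": 1,"slide": [2,0,80],"angular": [0,0,0.6]},
    {"fingers": 1,"slide": [2,0,83],"angular": [0,0,0.6]},
    {"fingers": 1,"slide": [2,0,83],"angular": [0,0,0.6]},
    {"fingers": 1,"slide": [2,0,83],"angular": [0,0,0.6]},
  ],
)

```text
clock: 32.32
tcp_pos: [0.5283, 0.0305, 0.0232]
orientation: [0.001, -0.001, 1.0, -0.0]
wrist_force: [0.8, 0.9, -2.4]
finger_gap: 0.0498
grip_force: 74.1
```

Call:
jog_arm(
  moves=[
    {"fingers": 1,"slide": [-6,0,1],"angular": [0,0,0]},
    {"fingers": 1,"slide": [-13,0,1],"angular": [0,0,0]},
    {"fingers": 1,"slide": [-21,0,1],"angular": [0,0,0]},
    {"fingers": 1,"slide": [-29,0,1],"angular": [0,0,0]},
    {"fingers": 1,"slide": [-37,0,1],"angular": [0,0,0]},
    {"fingers": 1,"slide": [-45,0,1],"angular": [0,0,0]},
    {"fingers": 1,"slide": [-50,0,1],"angular": [0,0,0]},
    {"fingers": 1,"slide": [-50,0,1],"angular": [0,0,0]},
  ],
)

```text
clock: 32.98
tcp_pos: [0.5792, 0.0301, 0.0213]
orientation: [0.001, -0.001, 1.0, 0.0]
wrist_force: [1.4, -0.4, -2.0]
finger_gap: 0.0499
grip_force: 74.1
```

Call:
jog_arm(
  moves=[
    {"fingers": 1,"slide": [-15,0,0],"angular": [0,0,0]},
    {"fingers": 1,"slide": [-30,0,0],"angular": [0,0,0]},
    {"fingers": 1,"slide": [-42,0,0],"angular": [0,0,0]},
    {"fingers": 1,"slide": [-50,0,0],"angular": [0,0,0]},
    {"fingers": 1,"slide": [-57,0,0],"angular": [0,0,0]},
    {"fingers": 1,"slide": [-59,0,0],"angular": [0,0,0]},
    {"fingers": 1,"slide": [-59,0,0],"angular": [0,0,0]},
  ],
)

```text
clock: 33.57
tcp_pos: [0.6367, 0.0303, 0.0212]
orientation: [0.0, -0.001, 1.0, 0.0]
wrist_force: [0.5, 0.2, -3.2]
finger_gap: 0.0501
grip_force: 74.2
```

Call:
jog_arm(
  moves=[
    {"fingers": 1,"slide": [-3,0,0],"angular": [0,0,0]},
    {"fingers": 1,"slide": [-6,0,0],"angular": [0,0,0]},
    {"fingers": 1,"slide": [-8,0,0],"angular": [0,0,0]},
    {"fingers": 1,"slide": [-8,0,0],"angular": [0,0,0]},
    {"fingers": 1,"slide": [-8,0,0],"angular": [0,0,0]},
  ],
)

```text
clock: 33.98
tcp_pos: [0.6446, 0.0303, 0.0213]
orientation: [0.0, -0.001, 1.0, 0.0]
wrist_force: [0.3, -0.7, -2.4]
finger_gap: 0.0498
grip_force: 74.1
```

Call:
jog_arm(
  moves=[
    {"fingers": 1,"slide": [-3,0,1],"angular": [0,0,0]},
    {"fingers": 1,"slide": [-5,0,1],"angular": [0,0,0]},
    {"fingers": 1,"slide": [-5,0,1],"angular": [0,0,0]},
    {"fingers": 1,"slide": [-5,0,1],"angular": [0,0,0]},
  ],
)

```text
clock: 34.32
tcp_pos: [0.6455, 0.0304, 0.0208]
orientation: [-0.003, -0.001, 1.0, -0.0]
wrist_force: [-11.6, -0.7, 9.5]
finger_gap: 0.05
grip_force: 75.5
```

Home against the back. Release and go toward the third pack.

Call:
jog_arm(
  moves=[
    {"fingers": 1,"slide": [4,0,0],"angular": [0,0,0]},
    {"fingers": 0.25,"slide": [4,0,0],"angular": [0,0,0]},
    {"fingers": 0.25,"slide": [4,0,0],"angular": [0,0,0]},
    {"fingers": 0.25,"slide": [4,0,0],"angular": [0,0,0]},
    {"fingers": 0.25,"slide": [4,0,-5],"angular": [0,0,0]},
    {"fingers": 0.25,"slide": [4,0,-40],"angular": [0,0,0]},
    {"fingers": 0.25,"slide": [4,0,-80],"angular": [0,0,0]},
    {"fingers": 0.2,"slide": [20,0,-115],"angular": [0,0,-7]},
    {"fingers": 0.2,"slide": [60,0,-120],"angular": [0,0,-14]},
    {"fingers": 0.2,"slide": [100,0,-120],"angular": [0,0,-21]},
  ],
)

```text
clock: 35.15
tcp_pos: [0.5527, 0.0297, 0.1443]
orientation: [0.004, -0.186, 0.983, -0.001]
wrist_force: [-0.5, -0.4, -0.2]
finger_gap: 0.068
grip_force: 0.0
```

```bash
python3 - <<'E'
from h import *
b=read_camera("top")
for o in packs(b): print(*o)
a=read_camera("scene")
print([(round(d["p"],2),w(a,d["point"],0).round(3).tolist()) for d in tip_of("pack_a",a)])
s=get_state();print(s["tcp_pos"],rel((.37,.24,.14),np.radians(162.7)))
E
```

```text
[ 40. 106.] 75.7 [0.386  0.2929] [0.3724 0.2396]
[(0.97, [0.712, 0.153, 0.0]), (0.56, [0.721, 0.056, 0.0])]
[0.54516428 0.03061478 0.14020429] (array([ 88.1, 258.4,   0.9]), array([  0.2,  -0.1, -51.6]))
```

Call:
jog_arm(
  moves=[
    {"fingers": 0.2,"slide": [86,258,0],"angular": [0,0,-53]},
    {"fingers": 0.2,"slide": [86,258,0],"angular": [0,0,-53]},
    {"fingers": 0.2,"slide": [86,258,0],"angular": [0,0,-53]},
    {"fingers": 0.2,"slide": [86,258,0],"angular": [0,0,-53]},
    {"fingers": 0.2,"slide": [86,258,0],"angular": [0,0,-53]},
    {"fingers": 0.2,"slide": [86,258,0],"angular": [0,0,-53]},
    {"fingers": 0.2,"slide": [86,258,0],"angular": [0,0,-53]},
    {"fingers": 0.2,"slide": [86,258,0],"angular": [0,0,-53]},
    {"fingers": 0.2,"slide": [86,258,0],"angular": [0,0,-53]},
    {"fingers": 0.2,"slide": [86,258,0],"angular": [0,0,-53]},
  ],
)

```text
clock: 36.13
tcp_pos: [0.3776, 0.2407, 0.1408]
orientation: [0.001, -0.602, 0.799, -0.0]
wrist_force: [-0.0, 0.2, -0.0]
finger_gap: 0.0686
grip_force: 0.0
```

```bash
python3 - <<'E'
from h import *
a=read_camera("scene")
print([(round(d["p"],2),w(a,d["point"],0).round(3).tolist()) for d in tip_of("pack_a",a)])
s=get_state();print(s["tcp_pos"],s["joint_pos"].round(2),rel((.372,.240,-.0105),np.radians(164.6)))
E
```

```text
[(0.9, [0.717, 0.154, 0.0]), (0.87, [0.714, 0.058, 0.0]), (0.72, [0.389, 0.292, 0.0])]
[0.37755169 0.23987974 0.14054379] [ 0.39  0.11 -0.4   1.06 -0.   -0.9 ] (array([  1.5,   5.5, 151. ]), array([-0. ,  0. , -0.7]))
```

Call:
jog_arm(
  moves=[
    {"fingers": 0.2,"slide": [1,5,30],"angular": [0,0,0]},
    {"fingers": 0.2,"slide": [1,5,65],"angular": [0,0,0]},
    {"fingers": 0.2,"slide": [1,5,100],"angular": [0,0,0]},
    {"fingers": 0.2,"slide": [1,5,130],"angular": [0,0,0]},
    {"fingers": 0.2,"slide": [1,5,145],"angular": [0,0,0]},
    {"fingers": 0.2,"slide": [1,5,150],"angular": [0,0,0]},
    {"fingers": 0.2,"slide": [1,5,150],"angular": [0,0,0]},
    {"fingers": 0.2,"slide": [1,5,150],"angular": [0,0,0]},
  ],
)

```text
clock: 36.9
tcp_pos: [0.3723, 0.2402, -0.0092]
orientation: [0.0, -0.602, 0.799, -0.0]
wrist_force: [0.3, 0.9, -0.2]
finger_gap: 0.068
grip_force: 0.0
```

Call:
jog_arm(
  moves=[
    {"fingers": 1,"slide": [0,0,0],"angular": [0,0,0]},
    {"fingers": 1,"slide": [0,0,0],"angular": [0,0,0]},
    {"fingers": 1,"slide": [0,0,0],"angular": [0,0,0]},
    {"fingers": 1,"slide": [0,0,0],"angular": [0,0,0]},
    {"fingers": 1,"slide": [0,0,0],"angular": [0,0,0]},
  ],
)

```text
clock: 37.32
tcp_pos: [0.3729, 0.2408, -0.0079]
orientation: [0.002, -0.602, 0.798, -0.001]
wrist_force: [0.0, -1.6, 5.9]
finger_gap: 0.0499
grip_force: 73.3
```

Call:
jog_arm(
  moves=[
    {"fingers": 1,"slide": [0,0,-20],"angular": [0,0,0]},
    {"fingers": 1,"slide": [0,0,-55],"angular": [0,0,0]},
    {"fingers": 1,"slide": [0,0,-90],"angular": [0,0,0]},
    {"fingers": 1,"slide": [0,0,-115],"angular": [0,0,10]},
    {"fingers": 1,"slide": [0,0,-115],"angular": [0,0,75]},
    {"fingers": 1,"slide": [0,0,-115],"angular": [0,0,75]},
    {"fingers": 1,"slide": [0,0,-115],"angular": [0,0,75]},
    {"fingers": 1,"slide": [0,0,-115],"angular": [0,0,75]},
    {"fingers": 1,"slide": [0,0,-115],"angular": [0,0,75]},
    {"fingers": 1,"slide": [0,0,-115],"angular": [0,0,75]},
  ],
)

```text
clock: 38.15
tcp_pos: [0.3713, 0.2404, 0.106]
orientation: [0.001, -0.205, 0.979, 0.0]
wrist_force: [-0.2, 1.1, -2.4]
finger_gap: 0.0501
grip_force: 73.7
```

```bash
python3 - <<'E'
from h import *
s=get_state();print(s["tcp_pos"],s["finger_gap"],s["grip_force"],rel((.527,-.060,.0235),np.radians(90)))
E
```

```text
[0.37125533 0.24038084 0.10601618] 0.05014850554641863 73.71938467025757 (array([ -22.4, -337.6,   82.5]), array([ 0. ,  0.1, 23.6]))
```

Call:
jog_arm(
  moves=[
    {"fingers": 1,"slide": [-22,-338,0],"angular": [0,0,23.5]},
    {"fingers": 1,"slide": [-22,-338,0],"angular": [0,0,23.5]},
    {"fingers": 1,"slide": [-22,-338,0],"angular": [0,0,23.5]},
    {"fingers": 1,"slide": [-22,-338,0],"angular": [0,0,23.5]},
    {"fingers": 1,"slide": [-22,-338,0],"angular": [0,0,23.5]},
    {"fingers": 1,"slide": [-22,-338,0],"angular": [0,0,23.5]},
    {"fingers": 1,"slide": [-22,-338,0],"angular": [0,0,23.5]},
    {"fingers": 1,"slide": [-22,-338,0],"angular": [0,0,23.5]},
    {"fingers": 1,"slide": [-22,-338,0],"angular": [0,0,23.5]},
    {"fingers": 1,"slide": [-22,-338,0],"angular": [0,0,23.5]},
  ],
)

```text
clock: 38.98
tcp_pos: [0.5301, -0.0624, 0.1057]
orientation: [0.001, -0.002, 1.0, -0.0]
wrist_force: [-0.1, -0.3, -2.4]
finger_gap: 0.0502
grip_force: 74.1
```

Call:
jog_arm(
  moves=[
    {"fingers": 1,"slide": [0,0,0],"angular": [0,0,0]},
    {"fingers": 1,"slide": [0,0,0],"angular": [0,0,0]},
  ],
)

```text
clock: 39.15
tcp_pos: [0.5276, -0.0585, 0.1053]
orientation: [-0.001, -0.004, 1.0, 0.0]
wrist_force: [-0.3, 0.2, -2.2]
finger_gap: 0.05
grip_force: 74.1
```

```bash
python3 - <<'E'
from h import *
s=get_state();print(s["tcp_pos"],s["finger_gap"],s["grip_force"],rel((.527,-.060,.0235),np.radians(90)))
E
```

```text
[ 0.52758525 -0.05850944  0.10532096] 0.04996937701819532 74.09890294075012 (array([ 0.5, -1.5, 81.8]), array([ 0. , -0.1,  0.5]))
```

Call:
jog_arm(
  moves=[
    {"fingers": 1,"slide": [0,-1.5,25],"angular": [0,0,0.5]},
    {"fingers": 1,"slide": [0,-1.5,50],"angular": [0,0,0.5]},
    {"fingers": 1,"slide": [0,-1.5,70],"angular": [0,0,0.5]},
    {"fingers": 1,"slide": [0,-1.5,80],"angular": [0,0,0.5]},
    {"fingers": 1,"slide": [0,-1.5,83],"angular": [0,0,0.5]},
    {"fingers": 1,"slide": [0,-1.5,83],"angular": [0,0,0.5]},
    {"fingers": 1,"slide": [0,-1.5,83],"angular": [0,0,0.5]},
  ],
)

```text
clock: 39.73
tcp_pos: [0.5293, -0.0607, 0.0233]
orientation: [0.001, -0.0, 1.0, -0.0]
wrist_force: [0.8, -0.1, -2.6]
finger_gap: 0.0501
grip_force: 74.2
```

Call:
jog_arm(
  moves=[
    {"fingers": 1,"slide": [-6,0,1],"angular": [0,0,0]},
    {"fingers": 1,"slide": [-13,0,1],"angular": [0,0,0]},
    {"fingers": 1,"slide": [-21,0,1],"angular": [0,0,0]},
    {"fingers": 1,"slide": [-29,0,1],"angular": [0,0,0]},
    {"fingers": 1,"slide": [-37,0,1],"angular": [0,0,0]},
    {"fingers": 1,"slide": [-45,0,1],"angular": [0,0,0]},
    {"fingers": 1,"slide": [-50,0,1],"angular": [0,0,0]},
    {"fingers": 1,"slide": [-50,0,1],"angular": [0,0,0]},
  ],
)

```text
clock: 40.4
tcp_pos: [0.5803, -0.0613, 0.0212]
orientation: [0.001, 0.0, 1.0, -0.0]
wrist_force: [0.1, 0.7, -2.2]
finger_gap: 0.05
grip_force: 74.2
```

Call:
jog_arm(
  moves=[
    {"fingers": 1,"slide": [-15,0,0],"angular": [0,0,0]},
    {"fingers": 1,"slide": [-30,0,0],"angular": [0,0,0]},
    {"fingers": 1,"slide": [-42,0,0],"angular": [0,0,0]},
    {"fingers": 1,"slide": [-50,0,0],"angular": [0,0,0]},
    {"fingers": 1,"slide": [-57,0,0],"angular": [0,0,0]},
    {"fingers": 1,"slide": [-59,0,0],"angular": [0,0,0]},
    {"fingers": 1,"slide": [-59,0,0],"angular": [0,0,0]},
  ],
)

```text
clock: 40.98
tcp_pos: [0.6376, -0.0611, 0.0211]
orientation: [-0.0, 0.0, 1.0, 0.0]
wrist_force: [-0.0, -0.5, -2.8]
finger_gap: 0.0505
grip_force: 74.2
```

Call:
jog_arm(
  moves=[
    {"fingers": 1,"slide": [-3,0,0],"angular": [0,0,0]},
    {"fingers": 1,"slide": [-6,0,0],"angular": [0,0,0]},
    {"fingers": 1,"slide": [-9,0,0.5],"angular": [0,0,0]},
    {"fingers": 1,"slide": [-9,0,0.5],"angular": [0,0,0]},
    {"fingers": 1,"slide": [-9,0,0.5],"angular": [0,0,0]},
  ],
)

```text
clock: 41.4
tcp_pos: [0.6455, -0.0611, 0.0205]
orientation: [-0.001, 0.0, 1.0, 0.0]
wrist_force: [-4.0, -0.4, -1.0]
finger_gap: 0.0501
grip_force: 74.4
```

Call:
jog_arm(
  moves=[
    {"fingers": 1,"slide": [-3,0,0.5],"angular": [0,0,0]},
    {"fingers": 1,"slide": [-4,0,0.5],"angular": [0,0,0]},
    {"fingers": 1,"slide": [-4,0,0.5],"angular": [0,0,0]},
    {"fingers": 1,"slide": [-4,0,0.5],"angular": [0,0,0]},
  ],
)

```text
clock: 41.73
tcp_pos: [0.6454, -0.0611, 0.0202]
orientation: [-0.005, 0.001, 1.0, -0.0]
wrist_force: [-15.8, -1.5, 8.5]
finger_gap: 0.0501
grip_force: 75.4
```

Call:
jog_arm(
  moves=[
    {"fingers": 1,"slide": [4,0,0],"angular": [0,0,0]},
    {"fingers": 0.25,"slide": [4,0,0],"angular": [0,0,0]},
    {"fingers": 0.25,"slide": [4,0,0],"angular": [0,0,0]},
    {"fingers": 0.25,"slide": [4,0,0],"angular": [0,0,0]},
    {"fingers": 0.25,"slide": [4,0,-5],"angular": [0,0,0]},
    {"fingers": 0.25,"slide": [4,0,-40],"angular": [0,0,0]},
    {"fingers": 0.25,"slide": [4,0,-80],"angular": [0,0,0]},
    {"fingers": 0.6,"slide": [40,0,-115],"angular": [0,0,-7]},
    {"fingers": 0.75,"slide": [80,0,-120],"angular": [0,0,-14]},
    {"fingers": 0.75,"slide": [120,0,-120],"angular": [0,0,-21]},
  ],
)

```text
clock: 42.57
tcp_pos: [0.5372, -0.0619, 0.1441]
orientation: [0.004, -0.185, 0.983, -0.002]
wrist_force: [0.4, -0.5, -0.3]
finger_gap: 0.0281
grip_force: 0.0
```

```bash
python3 - <<'E'
from h import *
s=get_state();print(s["tcp_pos"],s["finger_gap"],rel((.4285,.024,.10),np.pi))
a=read_camera("scene");b=read_camera("top")
i=cv2.resize(a["color"][170:430,250:450,::-1],(400,520));j=cv2.resize(b["color"][150:330,230:490,::-1],(400,277))
cv2.imwrite("pics/s9.png",np.hstack([i,np.vstack([j,np.zeros((520-277,400,3),np.uint8)])]))
E
```

```text
[ 0.53717567 -0.06187473  0.14409334] 0.028073504116458547 (array([ 70.3, 119.7,  43. ]), array([ -0.5,   0.2, -68.7]))
```

View pics/s9.png

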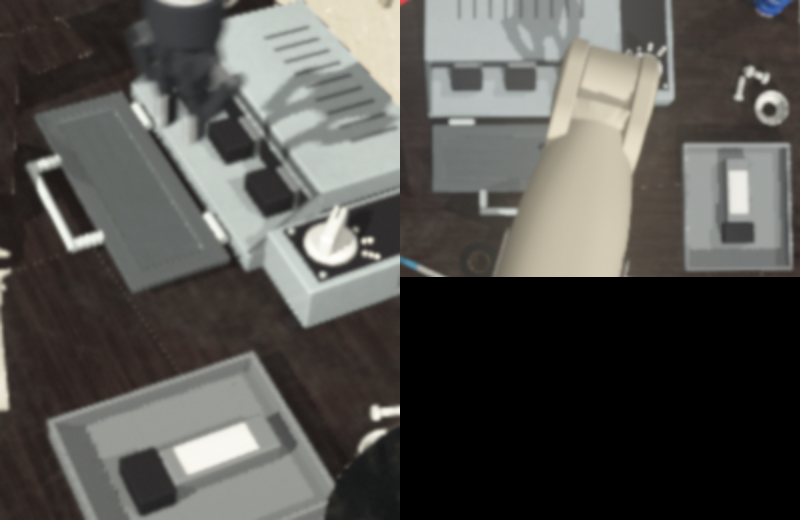

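The charged pack lies flat in the tray, the caps line up in the bays, and the dial is still off. Now I'll close the door by the bar.

Call:
jog_arm(
  moves=[
    {"fingers": 0.75,"slide": [70,120,0],"angular": [0,0,-69]},
    {"fingers": 0.75,"slide": [70,120,0],"angular": [0,0,-69]},
    {"fingers": 0.75,"slide": [70,120,0],"angular": [0,0,-69]},
    {"fingers": 0.75,"slide": [70,120,0],"angular": [0,0,-69]},
    {"fingers": 0.75,"slide": [70,120,0],"angular": [0,0,-69]},
    {"fingers": 0.75,"slide": [70,120,0],"angular": [0,0,-69]},
    {"fingers": 0.75,"slide": [70,120,0],"angular": [0,0,-69]},
    {"fingers": 0.75,"slide": [70,120,0],"angular": [0,0,-69]},
    {"fingers": 0.75,"slide": [70,120,0],"angular": [0,0,-69]},
    {"fingers": 0.75,"slide": [70,120,0],"angular": [0,0,-69]},
  ],
)

```text
clock: 43.5
tcp_pos: [0.427, 0.026, 0.1408]
orientation: [-0.0, 0.709, -0.705, 0.0]
wrist_force: [-0.2, 0.0, 0.4]
finger_gap: 0.0213
grip_force: 0.0
```

Call:
jog_arm(
  moves=[
    {"fingers": 0.75,"slide": [0,0,0],"angular": [0,0,0]},
    {"fingers": 0.75,"slide": [0,0,0],"angular": [0,0,0]},
    {"fingers": 0.75,"slide": [0,0,0],"angular": [0,0,0]},
  ],
)

```text
clock: 43.75
tcp_pos: [0.4266, 0.0259, 0.1404]
orientation: [0.0, -0.706, 0.708, -0.0]
wrist_force: [-0.4, 0.3, -0.3]
finger_gap: 0.0215
grip_force: 0.0
```

```bash
python3 - <<'E'
from h import *
s=get_state();print(s["tcp_pos"],s["finger_gap"],rel((.4285,.027,-.006),np.pi))
E
```

```text
[0.42661038 0.02592015 0.14042503] 0.02146561769155232 (array([ -1.1,  -1.8, 146.4]), array([-0. ,  0. , -0.2]))
```

Call:
jog_arm(
  moves=[
    {"fingers": 0.75,"slide": [0,-2,40],"angular": [0,0,0]},
    {"fingers": 0.75,"slide": [0,-2,75],"angular": [0,0,0]},
    {"fingers": 0.75,"slide": [0,-2,105],"angular": [0,0,0]},
    {"fingers": 0.75,"slide": [0,-2,120],"angular": [0,0,0]},
    {"fingers": 0.75,"slide": [0,-2,130],"angular": [0,0,0]},
    {"fingers": 0.75,"slide": [0,-2,130],"angular": [0,0,0]},
    {"fingers": 0.75,"slide": [0,-2,130],"angular": [0,0,0]},
  ],
)

```text
clock: 44.33
tcp_pos: [0.4279, 0.026, 0.0099]
orientation: [-0.0, -0.706, 0.708, 0.001]
wrist_force: [0.4, 0.2, -0.2]
finger_gap: 0.0211
grip_force: 0.0
```

Call:
jog_arm(
  moves=[
    {"fingers": 0.75,"slide": [0,0,7],"angular": [0,0,0]},
    {"fingers": 0.75,"slide": [0,0,15],"angular": [0,0,0]},
    {"fingers": 0.75,"slide": [0,0,15],"angular": [0,0,0]},
    {"fingers": 1,"slide": [0,0,15],"angular": [0,0,0]},
    {"fingers": 1,"slide": [0,0,15],"angular": [0,0,0]},
    {"fingers": 1,"slide": [0,0,15],"angular": [0,0,0]},
    {"fingers": 1,"slide": [0,0,15],"angular": [0,0,0]},
  ],
  squeeze=30,
)

```text
clock: 44.92
tcp_pos: [0.4286, 0.026, -0.0046]
orientation: [0.0, -0.707, 0.707, -0.0]
wrist_force: [1.3, 0.6, -1.6]
finger_gap: 0.0087
grip_force: 29.9
```

Call:
jog_arm(
  moves=[
    {"fingers": 1,"slide": [0,-1,-13],"angular": [0,0,0]},
    {"fingers": 1,"slide": [0,-2,-26],"angular": [0,0,0]},
    {"fingers": 1,"slide": [0,-9,-51],"angular": [0,0,0]},
    {"fingers": 1,"slide": [0,-20,-75],"angular": [0,0,0]},
    {"fingers": 1,"slide": [0,-35,-96],"angular": [0,0,0]},
    {"fingers": 1,"slide": [0,-54,-115],"angular": [0,0,0]},
    {"fingers": 1,"slide": [0,-75,-130],"angular": [0,0,0]},
    {"fingers": 1,"slide": [0,-99,-141],"angular": [0,0,0]},
    {"fingers": 1,"slide": [0,-99,-141],"angular": [0,0,0]},
  ],
)

```text
clock: 45.67
tcp_pos: [0.532, 0.0263, 0.1402]
orientation: [0.003, -0.707, 0.707, -0.002]
wrist_force: [-4.3, 1.8, 16.8]
finger_gap: 0.0084
grip_force: 32.6
```

Call:
jog_arm(
  moves=[
    {"fingers": 1,"slide": [0,-12,-4],"angular": [0,0,0]},
    {"fingers": 1,"slide": [0,-25,-7],"angular": [0,0,0]},
    {"fingers": 1,"slide": [0,-38,-9],"angular": [0,0,0]},
    {"fingers": 1,"slide": [0,-51,-9],"angular": [0,0,0]},
    {"fingers": 1,"slide": [0,-64,-9],"angular": [0,0,0]},
    {"fingers": 1,"slide": [0,-77,-7],"angular": [0,0,0]},
    {"fingers": 1,"slide": [0,-90,-4],"angular": [0,0,0]},
    {"fingers": 1,"slide": [0,-102,0],"angular": [0,0,0]},
    {"fingers": 1,"slide": [0,-102,0],"angular": [0,0,0]},
  ],
)

```text
clock: 46.42
tcp_pos: [0.6311, 0.0266, 0.1357]
orientation: [0.001, -0.707, 0.707, 0.0]
wrist_force: [1.1, 2.9, 1.9]
finger_gap: 0.0083
grip_force: 33.2
```

Call:
jog_arm(
  moves=[
    {"fingers": 1,"slide": [0,-12,5],"angular": [0,0,0]},
    {"fingers": 1,"slide": [0,-24,11],"angular": [0,0,0]},
    {"fingers": 1,"slide": [0,-35,18],"angular": [0,0,0]},
    {"fingers": 1,"slide": [0,-45,26],"angular": [0,0,0]},
    {"fingers": 1,"slide": [0,-55,35],"angular": [0,0,0]},
    {"fingers": 1,"slide": [0,-64,45],"angular": [0,0,0]},
    {"fingers": 1,"slide": [0,-65,47],"angular": [0,0,0]},
    {"fingers": 1,"slide": [0,-65,47],"angular": [0,0,0]},
  ],
)

```text
clock: 47.08
tcp_pos: [0.6936, 0.0263, 0.0895]
orientation: [-0.0, -0.707, 0.707, 0.001]
wrist_force: [-5.4, 4.9, 8.7]
finger_gap: 0.0081
grip_force: 35.3
```

Call:
jog_arm(
  moves=[
    {"fingers": 0.75,"slide": [0,0,0],"angular": [0,0,0]},
    {"fingers": 0.75,"slide": [0,0,0],"angular": [0,0,0]},
    {"fingers": 0.75,"slide": [0,0,0],"angular": [0,0,0]},
    {"fingers": 0.75,"slide": [0,0,-20],"angular": [0,0,0]},
    {"fingers": 0.75,"slide": [0,0,-50],"angular": [0,0,0]},
    {"fingers": 0.75,"slide": [0,0,-85],"angular": [0,0,0]},
    {"fingers": 0.75,"slide": [0,0,-85],"angular": [0,0,0]},
    {"fingers": 0.75,"slide": [0,0,-85],"angular": [0,0,0]},
  ],
)

```text
clock: 47.75
tcp_pos: [0.6963, 0.025, 0.177]
orientation: [0.002, -0.707, 0.708, -0.002]
wrist_force: [-0.1, -0.4, -0.4]
finger_gap: 0.0215
grip_force: 0.0
```

```bash
python3 - <<'E'
from h import *
s=get_state();print(s["tcp_pos"],s["finger_gap"],rel((.657,-.1745,.17),np.pi/2+.75))
a=read_camera("scene")
for d in tip_of("door_bar",a)[:2]: print(d["p"],d["point"],w(a,d["point"],.118))
cv2.imwrite("pics/s10.png",cv2.resize(a["color"][180:330,300:500,::-1],(640,480)))
E
```

```text
[0.69630607 0.02495046 0.17696926] 0.0214819355076203 (array([199.5,  39.1,   7. ]), array([-0.3,  0.1, 47. ]))
0.77 [384.5, 208.8] [0.68936971 0.02978213 0.118     ]
```

View pics/s10.png

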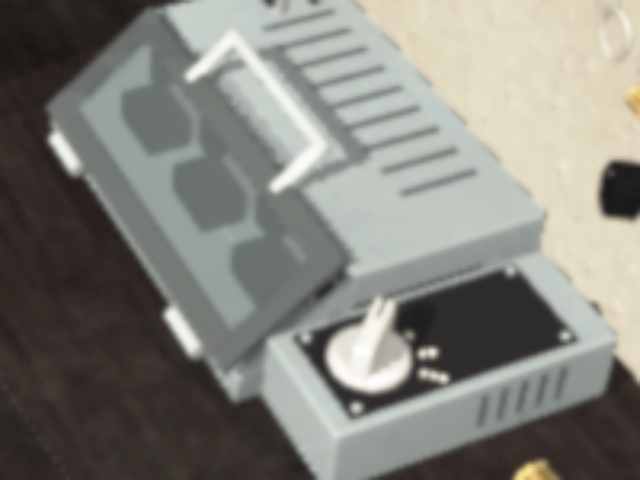

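The door is shut with three caps visible through the window. Moving to the dial.

Call:
jog_arm(
  moves=[
    {"fingers": 0.5,"slide": [199,39,0],"angular": [0,0,47]},
    {"fingers": 0.5,"slide": [199,39,0],"angular": [0,0,47]},
    {"fingers": 0.5,"slide": [199,39,0],"angular": [0,0,47]},
    {"fingers": 0.5,"slide": [199,39,0],"angular": [0,0,47]},
    {"fingers": 0.5,"slide": [199,39,0],"angular": [0,0,47]},
    {"fingers": 0.5,"slide": [199,39,0],"angular": [0,0,47]},
    {"fingers": 0.5,"slide": [199,39,0],"angular": [0,0,47]},
    {"fingers": 0.5,"slide": [199,39,0],"angular": [0,0,47]},
    {"fingers": 0.5,"slide": [199,39,0],"angular": [0,0,47]},
    {"fingers": 0.5,"slide": [199,39,0],"angular": [0,0,47]},
  ],
)

```text
clock: 48.68
tcp_pos: [0.6547, -0.1727, 0.173]
orientation: [-0.001, -0.367, 0.93, 0.001]
wrist_force: [-0.3, 0.7, -0.6]
finger_gap: 0.0426
grip_force: 0.0
```

```bash
python3 - <<'E'
from h import *
print(get_state()["tcp_pos"],rel((.657,-.1745,.060),np.pi/2+.75))
E
```

```text
[ 0.6546605  -0.1727344   0.17300421] (array([ -0.6,  -3.1, 113. ]), array([ 0.1, -0. ,  0.1]))
```

Call:
jog_arm(
  moves=[
    {"fingers": 0.5,"slide": [0,-3,35],"angular": [0,0,0]},
    {"fingers": 0.5,"slide": [0,-3,65],"angular": [0,0,0]},
    {"fingers": 0.5,"slide": [0,-3,90],"angular": [0,0,0]},
    {"fingers": 0.5,"slide": [0,-3,105],"angular": [0,0,0]},
    {"fingers": 0.5,"slide": [0,-3,112],"angular": [0,0,0]},
    {"fingers": 0.5,"slide": [0,-3,112],"angular": [0,0,0]},
    {"fingers": 1,"slide": [0,-3,112],"angular": [0,0,0]},
    {"fingers": 1,"slide": [0,-3,112],"angular": [0,0,0]},
    {"fingers": 1,"slide": [0,-3,112],"angular": [0,0,0]},
    {"fingers": 1,"slide": [0,-3,112],"angular": [0,0,0]},
  ],
  squeeze=30,
)

```text
clock: 49.52
tcp_pos: [0.6573, -0.1745, 0.0641]
orientation: [0.001, -0.367, 0.93, 0.0]
wrist_force: [-2.3, 3.3, 5.4]
finger_gap: 0.0129
grip_force: 31.4
```

Call:
jog_arm(
  moves=[
    {"fingers": 1,"slide": [0,0,0],"angular": [0,0,6]},
    {"fingers": 1,"slide": [0,0,0],"angular": [0,0,13]},
    {"fingers": 1,"slide": [0,0,0],"angular": [0,0,20]},
    {"fingers": 1,"slide": [0,0,0],"angular": [0,0,27]},
    {"fingers": 1,"slide": [0,0,0],"angular": [0,0,34]},
    {"fingers": 1,"slide": [0,0,0],"angular": [0,0,41]},
    {"fingers": 1,"slide": [0,0,0],"angular": [0,0,48]},
    {"fingers": 1,"slide": [0,0,0],"angular": [0,0,54]},
    {"fingers": 1,"slide": [0,0,0],"angular": [0,0,57]},
    {"fingers": 1,"slide": [0,0,0],"angular": [0,0,57]},
  ],
)

```text
clock: 50.35
tcp_pos: [0.6571, -0.1741, 0.0641]
orientation: [0.0, 0.123, 0.992, 0.001]
wrist_force: [-3.8, 5.5, 5.1]
finger_gap: 0.0127
grip_force: 31.4
```

Call:
jog_arm(
  moves=[
    {"fingers": 1,"slide": [0,0,0],"angular": [0,0,0]},
    {"fingers": 0.6,"slide": [0,0,0],"angular": [0,0,0]},
    {"fingers": 0.6,"slide": [0,0,0],"angular": [0,0,0]},
    {"fingers": 0.6,"slide": [0,0,0],"angular": [0,0,0]},
    {"fingers": 0.6,"slide": [0,0,-40],"angular": [0,0,0]},
    {"fingers": 0.6,"slide": [0,0,-80],"angular": [0,0,0]},
    {"fingers": 0.6,"slide": [0,0,-120],"angular": [0,0,0]},
    {"fingers": 0.6,"slide": [40,0,-140],"angular": [0,0,0]},
    {"fingers": 0.6,"slide": [80,0,-140],"angular": [0,0,0]},
  ],
)

```text
clock: 51.1
tcp_pos: [0.5856, -0.1589, 0.2076]
orientation: [0.006, 0.122, 0.992, -0.002]
wrist_force: [0.6, -0.8, 0.2]
finger_gap: 0.0338
grip_force: 0.0
```

```bash
python3 - <<'E'
from h import *
a=read_camera("scene");b=read_camera("top")
i=cv2.resize(a["color"][180:330,300:480,::-1],(480,400));j=cv2.resize(b["color"][120:340,330:500,::-1],(309,400))
cv2.imwrite("pics/s11.png",np.hstack([i,j]))
print(get_state()["clock"],len(__import__("os").listdir("pics")))
E
```

```text
51.2 14
```

View pics/s11.png

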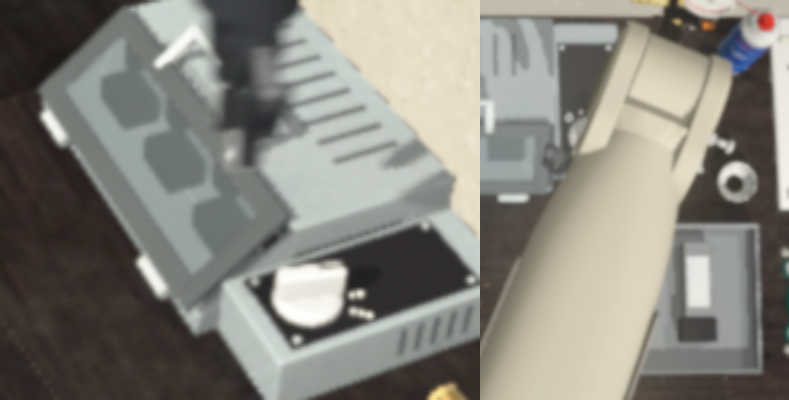

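The door is shut, the charged pack lies in the tray, and the dial stands at about −14°, which is two dots. Handing in.

```bash
python3 -c "
from workcell import *
print(hand_in())"
```

```text
the job is handed in; nothing more can be done
None
```

The job is handed in at about 51 s, with no verdict returned: the one charged pack is in the tray, all three discharged packs are home in the bays, the door is shut, and the dial was turned to two dots after being off the whole time the door was open.

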